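# Pull out the drying rack and lay out the rinsed scrapers

### The job

Pull both telescoping rails of the bench's drying rack out until each one's lock button has clicked up through its collar. Only then take the rinsed scrapers from the stack and lay every one of them flat across both rails, square to them and centred, side by side with a finger's width of air between neighbours, so that they can dry. Leave the mug, the wax block and the brush where they are.

Things in the scene. Friction and masses are not known exactly. Their poses are not given: they have to be found in the camera images.
- rack: Drying rack screwed to the bench: two square aluminium sleeves (30 x 30 x 410 mm, tops 66 mm up) on dark feet; a steel rail telescopes out of each sleeve's mouth (black collar). Origin on the bench midway between the mouths. x: the way the rails pull out (to the robot's left within 8 deg), z up. Near rail's centre line at y = +42 mm, far rail's at y = -42 mm.
- rail_near (a joint): How far the rail nearer the robot is out (m): 0 pushed in, 0.340 fully out at its end stop; starts at 0 to 0.06. Slides with about 3 N of drag. The rail is 20 mm wide, its flat top 60 mm above the bench; once out, scrapers can lie between x = 20 and x = 375 mm of the rack's frame.
- rail_far (a joint): The same for the rail farther from the robot; the two slide independently.
- catch_near (a joint): Rise (m) of the near rail's lock button, a sprung 10 mm steel pin on the rail. 0 while the sleeve's roof holds it down; once the rail is within about 2 mm of fully out it springs up through the hole in the black collar and reads 0.009, standing 5 mm above the collar. The rail is then locked both ways.
- catch_far (a joint): The same for the far rail.
- knob_near (a point): Centre of the upright round black knob at the outer end of the near rail: 18 mm in diameter, from 60 to 101 mm above the bench (this point is 80 mm up). It stands 55 mm out from the sleeve's mouth when the rail is pushed in, and 395 mm out when it is fully out. It can be pinched from above.
- knob_far (a point): The same for the far rail; the knobs' centre lines are 84 mm apart.
- button_near (a point): Centre of the lock hole in the top of the near sleeve's collar, 25 mm back from the mouth, 66 mm above the bench.
- button_far (a point): The same for the far sleeve.
- scraper1_mid (a point): Centre (half-way up) of a blue acrylic scraper: a rigid flat plate, 160 mm long (x), 50 mm wide (y), 8 mm thick (z), about 76 g. Three or four, all alike, start in one loose stack on a flat rubber mat 4 mm thick fixed to the bench, in any order from bottom to top. None if it is absent.
- scraper2_mid (a point): Another such scraper; None if it is absent.
- scraper3_mid (a point): Another such scraper; None if it is absent.
- scraper4_mid (a point): Another such scraper; None if it is absent.
- mug: White mug, 90 mm high, 80 mm wide, origin at its foot. Not part of the job.
- wax: Yellow wax block 85 x 45 x 30 mm, origin under its centre. Not part of the job.
- brush: Steel brush with a wooden back, 130 x 50 x 38 mm, origin under its centre. Not part of the job.

How it is judged:
By the outcome, as a careful person would: the job done as asked, in the order asked, and still so for the second after the job is handed in, with the robot touching nothing.
Of scraper1, scraper2, scraper3, scraper4 only 3 to 4 are there at a start; the rules pass over those that are not, and their reading is None.
At some moment in a run one of scraper1, scraper2, scraper3, scraper4 may be knocked a few centimetres aside while the robot is not near it.
It also fails if it takes over 210 s, if anything falls off the work surface, if the arm or the gripper's body presses on something with over 40 N, if the wrist force passes 120 N, or if a joint passes its speed limit or range.

### The arm

A 7-joint arm with a two-finger parallel gripper is mounted at the origin on the work surface. World frame = base frame: x ahead of the robot, y to its left, z up, the work surface at z = 0. Lengths are in m, angles in rad, forces in N, time in s.
With the tool pointing down it reaches from about 0.35 to 0.9 m from the base axis. Payload 8.1 kg.
Tool frame: the origin (TCP) lies midway between the tips of the shut fingers; the grasp point (between the pads) lies 19 mm behind it; z points along the fingers, y is the direction in which the jaws open and shut (so a half turn about z gives the same grasp; the last joint's range is limited). The gripper opens to 92 mm and grips with 3 to 60 N. Pads are 19 mm wide; open, the fingers measure 130 mm over their backs; the gripper's body (75 mm by 190 mm) begins 47 mm behind the grasp point.
Start: joints at [-1.291, 0.434, 0.025, 1.573, -0.012, 1.134, -0.075], TCP at [0.233, 0.58, 0.205] pointing down, gripper open.
Joint ranges: [-2.62, 2.62], [-0.44, 2.09], [-1.27, 1.32], [0.08, 2.57], [-1.32, 4.46], [0.12, 2], [-2.74, 2.74]. Speed limits (rad/s): [2.22, 2.22, 3.01, 3.01, 3.14, 3.14, 3.14].

### API

Orientations are given as a rotation vector (axis times angle).
In Python, from station import ctrl, read_camera, camera_model, workorder gives the robot as it stands.
- The arm moves only by the tool send_rows, never from a script. Its argument "rows" is a list of rows, each an object of numbers: "dx", "dy", "dz": the shift along the tool's x, y, z in units of 30 mm (1.0 is 30 mm); "rx", "ry", "rz": the turn, a rotation vector about the tool's x, y, z in units of 5 degrees (1.0 is 5 degrees). A call has 1 to 12 rows; each row shifts and turns the commanded pose from where the row before left it, along the tool's axes as they then stand; what a row does not reach is not made up. A row lasts 1/10 s, in which the tool goes at most 50 mm and 8.59 degrees, less where a joint would pass 70% of its speed; a pose out of reach is approached as far as the arm can. A call with a number of a shift or a turn outside -1 to 1 is refused whole. A call with a gripper value outside its range is refused whole. "hand" is the closure, from 0 (fully open) to 1 (shut), set as the call begins (left out, the last holds). The fingers move at their own pace and stop on an object; the grip force is fixed at half the most. Time passes only in rows, so rows that do not move let the fingers close. It gives the time, the measured TCP pose, the force and the opening at its end, in the units of the state.
- ctrl.get_state(): the state, without advancing time (a new reading comes with each control period).
- read_camera(name): name is "side" or "top" or "wrist"; returns (picture, depth): 480x640x3 uint8, blue, green, red; 480x640 float32, m along the optical axis (not along the pixel's ray), 0 where there is no reading.
- camera_model(name): a dict with "fovy" (degrees; the focal length in pixels is half the picture's height over the tangent of half this angle, whatever the lens; pixels are square), "cx", "cy" (the principal point, pixels), "pose" (4x4, takes a point from camera to world coordinates); the wrist camera has in their place "T_tool_cam" (4x4, takes a point from camera to tool coordinates, whose origin is the TCP and whose axes are the flange's). Camera axes: x right, y down, z forward; pixel columns grow to the right and rows downward; lengths in m; the calibration is good to about 2 mm. A picture is of the moment at which its call begins: read the wrist's pose just before it. camera_model takes no time and is no camera call.
- workorder.hand_in(): hands the job in, once; it reports no verdict.
The state is a dict: "t": time; "qpos": joint angles; "joint_velocities": joint speeds; "joint_torque": joint torques, N m; "eef_pos": TCP position; "eef_rot": TCP orientation; "ft_force": force on the tool from outside, world axes, zero at the start; "torque": the same for the moment, N m; "gripper_width": opening from 0.0 (shut) to 1.0 (fully open).
Only numpy, scipy, OpenCV 4.12 (cv2) and the standard library are available. Lean on these libraries where they do the work, as an engineer would, in place of code of your own. Each camera call takes 0.05 s, during which the arm holds its last target. There are 200 camera calls.

## Working session

There is one attempt and no reset: what is moved stays moved. The work goes in short steps, Python scripts to look and compute and a tool call to move; the robot and the scene stay as the last step left them, time stands still between calls to the robot, and variables do not carry over. Pictures are saved under pics/ and viewed, about 12 in all and at most 16, crops included, and the job is handed in when it is done.

Besides the shell and the picture viewer there is one more tool, called as name([rows], argument=value, ...), one row to a line, values as JSON. send_rows: Moves the arm, as the interface text tells. Shifts and turns lie within -1 to 1; 1 stands for 30 mm of shift or 5 degrees of turn. Its arguments: {"type":"object","properties":{"rows":{"type":"array","items":{"type":"object","properties":{"dx":{"type":"number","minimum":-1,"maximum":1},"dy":{"type":"number","minimum":-1,"maximum":1},"dz":{"type":"number","minimum":-1,"maximum":1},"rx":{"type":"number","minimum":-1,"maximum":1},"ry":{"type":"number","minimum":-1,"maximum":1},"rz":{"type":"number","minimum":-1,"maximum":1}}}},"hand":{"type":"number"}},"required":["rows"]}

```bash
ls; mkdir -p pics; cat > h.py <<'E'
import numpy as np, cv2
from scipy.spatial.transform import Rotation as R
from station import ctrl, read_camera, camera_model, workorder
def look(name, f=None):
    s=ctrl.get_state(); m=camera_model(name); im,d=read_camera(name)
    if name=='wrist':
        T=np.eye(4);T[:3,:3]=R.from_rotvec(s['eef_rot']).as_matrix();T[:3,3]=s['eef_pos'];T=T@m['T_tool_cam']
    else: T=np.array(m['pose'])
    if f: cv2.imwrite('pics/'+f,im)
    np.savez('last_%s.npz'%name,im=im,d=d,T=T,fl=240/np.tan(np.radians(m['fovy'])/2),c=[m['cx'],m['cy']])
    return im,d
class V:
    def __init__(s,name):
        z=np.load('last_%s.npz'%name); s.im,s.d,s.T,s.f,s.c=[z[k] for k in('im','d','T','fl','c')]
    def ray(s,u,v): return np.array([(u-s.c[0])/s.f,(v-s.c[1])/s.f,1])
    def depth(s,u,v):
        return (s.T@np.r_[s.ray(u,v)*s.d[int(v),int(u)],1])[:3]
    def atz(s,u,v,z):
        r=s.T[:3,:3]@s.ray(u,v);o=s.T[:3,3]; return o+r*(z-o[2])/r[2]
    def cloud(s):
        v,u=np.mgrid[:480,:640]; P=np.stack([(u-s.c[0])/s.f,(v-s.c[1])/s.f,np.ones(u.shape)],-1)*s.d[...,None]
        return P@s.T[:3,:3].T+s.T[:3,3]
def st():
    s=ctrl.get_state(); print({k:np.round(s[k],4).tolist() for k in('t','qpos','eef_pos','eef_rot','ft_force','gripper_width')})
E
python3 - <<'E'
from h import *
np.set_printoptions(precision=4,suppress=True)
st()
a,_=look('top','top0.png');b,_=look('side','side0.png')
for n in('top','side','wrist'): print(n,camera_model(n))
print(R.from_rotvec(ctrl.get_state()['eef_rot']).as_matrix())
E
```

```text
pics
{'t': 0.0, 'qpos': [-1.2906, 0.4352, 0.025, 1.5741, -0.0116, 1.134, -0.0751], 'eef_pos': [0.2333, 0.5792, 0.2041], 'eef_rot': [-0.5977, -3.0841, 0.0025], 'ft_force': [0.047, 0.1632, 0.1024], 'gripper_width': 0.998}
top {'fovy': 47.455638405615076, 'cx': 317.4877965344126, 'cy': 242.18546519379487, 'pose': array([[ 0.0027, -0.9924,  0.1231,  0.3877],
       [-1.    , -0.0036, -0.0069,  0.0012],
       [ 0.0073, -0.1231, -0.9924,  1.0418],
       [ 0.    ,  0.    ,  0.    ,  1.    ]])}
side {'fovy': 56.52601483648822, 'cx': 316.30066606129486, 'cy': 241.58906626440188, 'pose': array([[-0.998 , -0.0466,  0.0418,  0.4485],
       [-0.0624,  0.6846, -0.7262,  0.6647],
       [ 0.0053, -0.7274, -0.6862,  0.6761],
       [ 0.    ,  0.    ,  0.    ,  1.    ]])}
wrist {'fovy': 70.80196195492047, 'cx': 318.3797646670106, 'cy': 241.77386004678095, 'T_tool_cam': array([[ 0.0006, -0.9521, -0.3059,  0.0845],
       [ 1.    ,  0.0007, -0.0004, -0.0009],
       [ 0.0006, -0.3059,  0.9521, -0.18  ],
       [ 0.    ,  0.    ,  0.    ,  1.    ]])}
[[-0.9276  0.3736 -0.0005]
 [ 0.3736  0.9276 -0.0014]
 [-0.0001 -0.0015 -1.    ]]
```

View pics/top0.png

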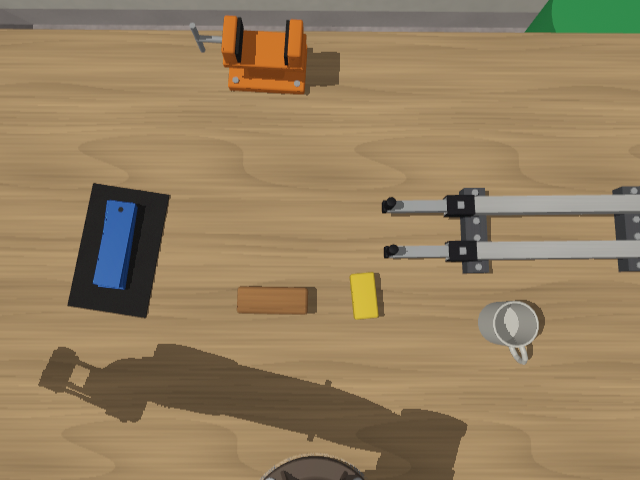

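View pics/side0.png

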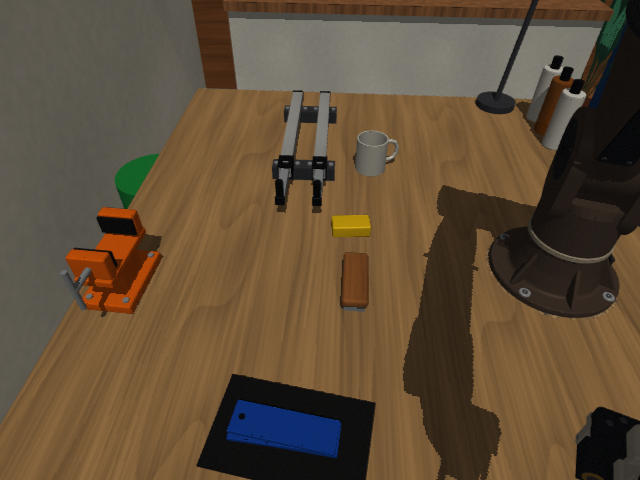

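```bash
python3 - <<'E'
from h import *
np.set_printoptions(precision=4,suppress=True)
v=V('top'); P=v.cloud()
for n,(a,b) in dict(knobF=(390,203),knobN=(390,250),roofF=(460,205),roofN=(462,251),endF=(600,204),endN=(600,250),slF=(500,204),slN=(500,250),stack=(116,245),mat=(145,260),bench=(200,300),mug=(510,310),wax=(365,295),brush=(270,300),vise=(268,60)).items(): print(n,v.depth(a,b))
# sleeves: z 60..70 mm, y<...
im=v.im.astype(int)
z=P[...,2]
for nm,r in dict(N=(235,265),F=(190,218)).items():
    m=np.zeros(z.shape,bool); m[r[0]:r[1],480:610]=1; m&=abs(z-.066)<.006
    p=P[m]; 
    # centre line by columns
    ys=np.round(p[:,1],2); c=np.array([(y,(p[ys==y,0].max()+p[ys==y,0].min())/2) for y in np.unique(ys) if (ys==y).sum()>20])
    print(nm,np.polyfit(c[:,0],c[:,1],1),p[:,2].mean(), len(c))
    m=np.zeros(z.shape,bool); m[r[0]-8:r[1]+8,375:400]=1; m&=(z>.09); print('knob',P[m].mean(0),m.sum(),P[m].min(0),P[m].max(0))
# blue
b=(im[...,0]>120)&(im[...,2]<60)&(z>0.01)
p=P[b]; print('blue',p.mean(0),np.percentile(p[:,2],[1,50,90,99]))
top=p[p[:,2]>np.percentile(p[:,2],60)-.004]
rc=cv2.minAreaRect((top[:,:2]*1000).astype(np.float32)); print(rc,cv2.boxPoints(rc))
mt=(im.sum(2)<60); n,l,s,c=cv2.connectedComponentsWithStats(mt[:, :200].astype(np.uint8)); 
E
```

```text
knobF [ 0.5741 -0.1322  0.1014]
knobN [ 0.4912 -0.1312  0.1012]
roofF [ 0.5791 -0.2664  0.0599]
roofN [ 0.4943 -0.2673  0.0607]
endF [ 0.5807 -0.5203  0.0665]
endN [ 0.4962 -0.5143  0.0681]
slF [ 0.5798 -0.3374  0.0671]
slN [ 0.4962 -0.3358  0.0623]
stack [0.5071 0.3707 0.0257]
mat [0.4809 0.3215 0.0062]
bench [ 0.4058  0.2168 -0.0024]
mug [ 0.3886 -0.3688  0.0085]
wax [ 0.4153 -0.0939  0.0288]
brush [0.4054 0.0805 0.0407]
vise [0.8415 0.0861 0.0903]
N [-0.0149  0.4908] 0.0658623466307302 24
knob [ 0.4868 -0.1292  0.1498] 95 [ 0.3877 -0.1455  0.0903] [0.5019 0.0012 1.0418]
F [-0.014   0.5751] 0.06596135022813424 25
knob [ 0.5567 -0.1196  0.1971] 97 [ 0.3877 -0.1417  0.0902] [0.5853 0.0012 1.0418]
blue [0.528  0.3687 0.0338] [0.0123 0.0279 0.0304 0.0328]
((481.8628845214844, 195.6722869873047), (413.481689453125, 159.70965576171875), 81.03678894042969) [[370.7729   3.8974]
 [528.5323 -20.9854]
 [592.9528 387.4471]
 [435.1935 412.33  ]]
```

```bash
python3 - <<'E'
from h import *
im=cv2.imread('pics/top0.png'); s=cv2.imread('pics/side0.png')
a=cv2.resize(im[180:325,60:180],None,fx=4,fy=4,interpolation=cv2.INTER_CUBIC); b=cv2.resize(s[365:480,195:385],None,fx=2,fy=2)
c=cv2.resize(im[180:280,370:530],None,fx=2.0,fy=2.0,interpolation=cv2.INTER_CUBIC)
o=np.zeros((590,800,3),np.uint8); o[:a.shape[0],:a.shape[1]]=a; x=480; o[:c.shape[0],x:x+320]=c[:,:320]; bb=cv2.resize(s[390:465,220:350],None,fx=2.4,fy=2.4); o[250:250+bb.shape[0],x:x+bb.shape[1]]=bb
cv2.imwrite('pics/crop0.png',o)
E
```

```text
(no output)
```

View pics/crop0.png

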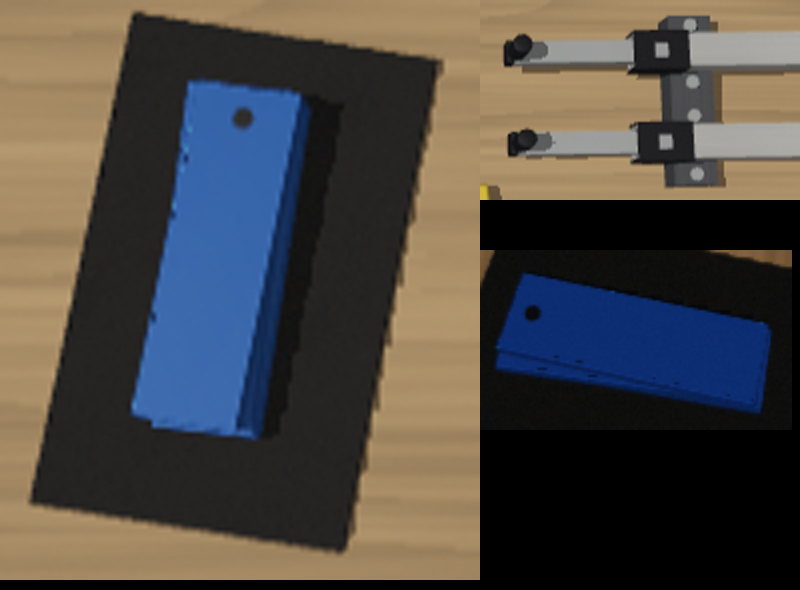

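send_rows([
  {"rz": -0.91},
  {"rz": -0.91},
  {"rz": -0.91},
  {"rz": -0.91},
  {"rz": -0.92},
  {},
], hand=0)

```text
invalid input
```

send_rows([
  {"dx": -0.34,"dy": -0.98},
  {"dx": -0.34,"dy": -0.98},
  {"dx": -0.34,"dy": -0.98},
  {"dx": -0.34,"dy": -0.98},
  {"dx": -0.34,"dy": -0.98},
  {"dx": -0.34,"dy": -0.98},
  {"dx": -0.34,"dy": -0.98},
  {"dx": -0.34,"dy": -0.98},
  {"dx": -0.34,"dy": -0.98},
  {"dx": -0.34,"dy": -0.98},
  {"dx": -0.34,"dy": -0.98},
  {"dx": -0.34,"dy": -0.98},
])

```text
invalid input
```

send_rows([
  {"dx": -0.34,"dy": -0.98},
  {"dx": -0.34,"dy": -0.98},
  {"dx": -0.34,"dy": -0.98},
  {"dx": -0.34,"dy": -0.98},
  {"dx": -0.34,"dy": -0.98},
  {"dx": -0.34,"dy": -0.98},
  {"dx": -0.34,"dy": -0.98},
  {"dx": -0.34,"dy": -0.98},
  {"dx": -0.34,"dy": -0.98},
  {"dx": -0.34,"dy": -0.98},
  {"dx": -0.34,"dy": -0.98},
  {},
])

```text
invalid input
```

```bash
python3 - <<'E'
from h import *
np.set_printoptions(precision=4,suppress=True)
st(); look('wrist','w1.png')
v=V('top');P=v.cloud();z=P[...,2]
for r in((235,265),(190,218)):
    m=np.zeros(z.shape,bool); m[r[0]-8:r[1]+8,375:400]=1; m&=(z>.09)&(z<.12);p=P[m];print(np.median(p,0),p.min(0),p.max(0),m.sum())
E
```

```text
{'t': 0.1, 'qpos': [-1.2906, 0.4352, 0.025, 1.574, -0.0116, 1.134, -0.0751], 'eef_pos': [0.2333, 0.5793, 0.2042], 'eef_rot': [-0.5977, -3.084, 0.0023], 'ft_force': [-0.0769, -0.7318, 0.2065], 'gripper_width': 0.9971}
[ 0.4927 -0.1364  0.1009] [ 0.4846 -0.1455  0.0903] [ 0.5019 -0.1279  0.1044] 90
[ 0.5759 -0.134   0.1006] [ 0.5678 -0.1417  0.0902] [ 0.5853 -0.1256  0.1043] 87
```

View pics/w1.png

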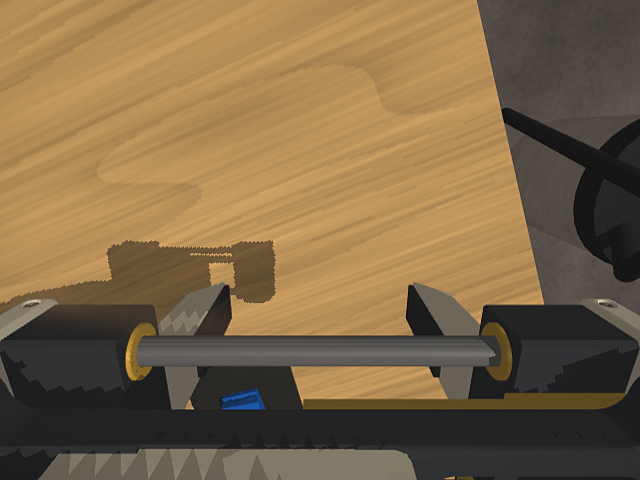

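send_rows([
  {"rz": -0.91},
  {"rz": -0.91},
  {"rz": -0.91},
  {"rz": -0.91},
  {"rz": -0.92},
])

```text
invalid input
```

send_rows([
  {"dx": 0,"dy": 0,"dz": 0,"rx": 0,"ry": 0,"rz": -0.91},
  {"dx": 0,"dy": 0,"dz": 0,"rx": 0,"ry": 0,"rz": -0.91},
  {"dx": 0,"dy": 0,"dz": 0,"rx": 0,"ry": 0,"rz": -0.91},
  {"dx": 0,"dy": 0,"dz": 0,"rx": 0,"ry": 0,"rz": -0.91},
  {"dx": 0,"dy": 0,"dz": 0,"rx": 0,"ry": 0,"rz": -0.92},
], hand=0)

```text
t: 0.65
eef_pos: [0.2334, 0.5796, 0.2046]
eef_rot: [0.029, -3.141, 0.001]
ft_force: [1.2, -0.5, -0.5]
gripper_width: 1.002
```

send_rows([
  {"dx": -0.34,"dy": -1,"dz": 0,"rx": 0,"ry": 0,"rz": 0},
  {"dx": -0.34,"dy": -1,"dz": 0,"rx": 0,"ry": 0,"rz": 0},
  {"dx": -0.34,"dy": -1,"dz": 0,"rx": 0,"ry": 0,"rz": 0},
  {"dx": -0.34,"dy": -1,"dz": 0,"rx": 0,"ry": 0,"rz": 0},
  {"dx": -0.34,"dy": -1,"dz": 0,"rx": 0,"ry": 0,"rz": 0},
  {"dx": -0.34,"dy": -1,"dz": 0,"rx": 0,"ry": 0,"rz": 0},
  {"dx": -0.34,"dy": -1,"dz": 0,"rx": 0,"ry": 0,"rz": 0},
  {"dx": -0.34,"dy": -1,"dz": 0,"rx": 0,"ry": 0,"rz": 0},
  {"dx": -0.34,"dy": -1,"dz": 0,"rx": 0,"ry": 0,"rz": 0},
  {"dx": -0.34,"dy": -1,"dz": 0,"rx": 0,"ry": 0,"rz": 0},
  {"dx": -0.34,"dy": -1,"dz": 0,"rx": 0,"ry": 0,"rz": 0},
  {"dx": -0.34,"dy": -1,"dz": 0,"rx": 0,"ry": 0,"rz": 0},
], hand=0)

```text
t: 1.85
eef_pos: [0.3614, 0.2203, 0.2049]
eef_rot: [0.024, -3.141, -0.0]
ft_force: [1.1, 0.7, -0.4]
gripper_width: 0.998
```

send_rows([
  {"dx": -0.34,"dy": -1,"dz": 0,"rx": 0,"ry": 0,"rz": 0},
  {"dx": -0.34,"dy": -1,"dz": 0,"rx": 0,"ry": 0,"rz": 0},
  {"dx": -0.34,"dy": -1,"dz": 0,"rx": 0,"ry": 0,"rz": 0},
  {"dx": -0.34,"dy": -1,"dz": 0,"rx": 0,"ry": 0,"rz": 0},
  {"dx": -0.34,"dy": -1,"dz": 0,"rx": 0,"ry": 0,"rz": 0},
  {"dx": -0.34,"dy": -1,"dz": 0,"rx": 0,"ry": 0,"rz": 0},
  {"dx": -0.34,"dy": -1,"dz": 0,"rx": 0,"ry": 0,"rz": 0},
  {"dx": -0.34,"dy": -1,"dz": 0,"rx": 0,"ry": 0,"rz": 0},
  {"dx": -0.34,"dy": -1,"dz": 0,"rx": 0,"ry": 0,"rz": 0},
  {"dx": -0.34,"dy": -1,"dz": 0,"rx": 0,"ry": 0,"rz": 0},
  {"dx": -0.34,"dy": -1,"dz": 0,"rx": 0,"ry": 0,"rz": 0},
  {"dx": 0,"dy": 0,"dz": 0,"rx": 0,"ry": 0,"rz": 0},
], hand=0)

```text
t: 3.05
eef_pos: [0.479, -0.111, 0.205]
eef_rot: [-0.015, 3.141, -0.003]
ft_force: [0.0, 0.3, 0.1]
gripper_width: 1.002
```

```bash
python3 - <<'E'
from h import *
st(); look('wrist','w2.png')
E
```

```text
{'t': 3.05, 'qpos': [-0.2215, 0.2176, 0.4108, 1.9155, -0.0986, 1.0272, 1.812], 'eef_pos': [0.479, -0.111, 0.205], 'eef_rot': [-0.0151, 3.1409, -0.0034], 'ft_force': [0.0101, 0.3044, 0.0786], 'gripper_width': 1.0021}
```

View pics/w2.png

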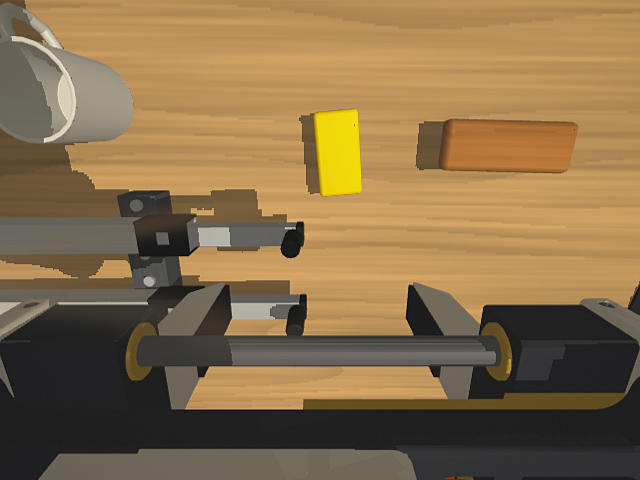

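```bash
python3 - <<'E'
from h import *
np.set_printoptions(precision=4,suppress=True)
v=V('wrist')
print(v.atz(291,243,.101),v.depth(291,243),v.atz(295,326,.101),v.depth(295,326)); print(v.depth(163,238),v.depth(340,150))
E
```

```text
[ 0.487  -0.1358  0.101 ] [ 0.4871 -0.1358  0.1007] [ 0.5709 -0.1332  0.101 ] [ 0.5708 -0.1332  0.1011]
[ 0.4965 -0.2683  0.06  ] [ 0.4103 -0.0907  0.0307]
```

send_rows([
  {"dx": -0.37,"dy": -0.83,"dz": 0,"rx": 0,"ry": 0,"rz": 0},
  {"dx": 0,"dy": 0,"dz": 0,"rx": 0,"ry": 0,"rz": 0},
  {"dx": 0,"dy": 0,"dz": 0.9,"rx": 0,"ry": 0,"rz": 0},
  {"dx": 0,"dy": 0,"dz": 0.9,"rx": 0,"ry": 0,"rz": 0},
  {"dx": 0,"dy": 0,"dz": 0.9,"rx": 0,"ry": 0,"rz": 0},
  {"dx": 0,"dy": 0,"dz": 0.9,"rx": 0,"ry": 0,"rz": 0},
  {"dx": 0,"dy": 0,"dz": 0.5,"rx": 0,"ry": 0,"rz": 0},
  {"dx": 0,"dy": 0,"dz": 0.45,"rx": 0,"ry": 0,"rz": 0},
  {"dx": 0,"dy": 0,"dz": 0,"rx": 0,"ry": 0,"rz": 0},
], hand=0)

```text
t: 4.0
eef_pos: [0.4883, -0.1296, 0.0669]
eef_rot: [0.026, -3.138, -0.002]
ft_force: [-0.7, -0.2, -0.6]
gripper_width: 1.001
```

send_rows([
  {"dx": 0,"dy": 0,"dz": 0,"rx": 0,"ry": 0,"rz": 0},
  {"dx": 0,"dy": 0,"dz": 0,"rx": 0,"ry": 0,"rz": 0},
  {"dx": 0,"dy": 0,"dz": 0,"rx": 0,"ry": 0,"rz": 0},
  {"dx": 0,"dy": 0,"dz": 0,"rx": 0,"ry": 0,"rz": 0},
  {"dx": 0,"dy": 0,"dz": 0,"rx": 0,"ry": 0,"rz": 0},
  {"dx": 0,"dy": 0,"dz": 0,"rx": 0,"ry": 0,"rz": 0},
  {"dx": 0,"dy": 0,"dz": 0,"rx": 0,"ry": 0,"rz": 0},
  {"dx": 0,"dy": 0,"dz": 0,"rx": 0,"ry": 0,"rz": 0},
  {"dx": 0,"dy": 0,"dz": 0,"rx": 0,"ry": 0,"rz": 0},
  {"dx": 0,"dy": 0,"dz": 0,"rx": 0,"ry": 0,"rz": 0},
], hand=1)

```text
t: 5.0
eef_pos: [0.4899, -0.1329, 0.0685]
eef_rot: [-0.022, 3.141, -0.003]
ft_force: [0.3, -3.3, -1.7]
gripper_width: 0.186
```

send_rows([
  {"dx": 0,"dy": 0.4,"dz": 0,"rx": 0,"ry": 0,"rz": 0},
  {"dx": 0,"dy": 0.75,"dz": 0,"rx": 0,"ry": 0,"rz": 0},
  {"dx": 0,"dy": 0.75,"dz": 0,"rx": 0,"ry": 0,"rz": 0},
  {"dx": 0,"dy": 0.75,"dz": 0,"rx": 0,"ry": 0,"rz": 0},
  {"dx": 0,"dy": 0.75,"dz": 0,"rx": 0,"ry": 0,"rz": 0},
  {"dx": 0,"dy": 0.75,"dz": 0,"rx": 0,"ry": 0,"rz": 0},
  {"dx": 0,"dy": 0.75,"dz": 0,"rx": 0,"ry": 0,"rz": 0},
  {"dx": 0,"dy": 0.75,"dz": 0,"rx": 0,"ry": 0,"rz": 0},
  {"dx": 0,"dy": 0.75,"dz": 0,"rx": 0,"ry": 0,"rz": 0},
  {"dx": 0,"dy": 0.75,"dz": 0,"rx": 0,"ry": 0,"rz": 0},
  {"dx": 0,"dy": 0.75,"dz": 0,"rx": 0,"ry": 0,"rz": 0},
  {"dx": 0,"dy": 0.4,"dz": 0,"rx": 0,"ry": 0,"rz": 0},
], hand=1)

```text
t: 6.2
eef_pos: [0.4861, 0.1181, 0.0684]
eef_rot: [0.024, -3.141, 0.001]
ft_force: [0.1, -7.1, 1.8]
gripper_width: 0.179
```

send_rows([
  {"dx": 0,"dy": 0.2,"dz": 0,"rx": 0,"ry": 0,"rz": 0},
  {"dx": 0,"dy": 0.2,"dz": 0,"rx": 0,"ry": 0,"rz": 0},
  {"dx": 0,"dy": 0,"dz": 0,"rx": 0,"ry": 0,"rz": 0},
  {"dx": 0,"dy": 0,"dz": 0,"rx": 0,"ry": 0,"rz": 0},
], hand=1)

```text
t: 6.6
eef_pos: [0.4859, 0.1295, 0.0684]
eef_rot: [0.023, -3.141, -0.0]
ft_force: [0.0, -0.8, -0.1]
gripper_width: 0.182
```

send_rows([
  {"dx": 0,"dy": 0.2,"dz": 0,"rx": 0,"ry": 0,"rz": 0},
  {"dx": 0,"dy": 0.2,"dz": 0,"rx": 0,"ry": 0,"rz": 0},
  {"dx": 0,"dy": 0,"dz": 0,"rx": 0,"ry": 0,"rz": 0},
  {"dx": 0,"dy": 0.1,"dz": 0,"rx": 0,"ry": 0,"rz": 0},
  {"dx": 0,"dy": 0.1,"dz": 0,"rx": 0,"ry": 0,"rz": 0},
  {"dx": 0,"dy": 0,"dz": 0,"rx": 0,"ry": 0,"rz": 0},
], hand=1)

```text
t: 7.2
eef_pos: [0.4856, 0.147, 0.0684]
eef_rot: [0.023, -3.141, 0.001]
ft_force: [-0.2, -4.3, 1.5]
gripper_width: 0.181
```

send_rows([
  {"dx": 0,"dy": 0.1,"dz": 0,"rx": 0,"ry": 0,"rz": 0},
  {"dx": 0,"dy": 0.1,"dz": 0,"rx": 0,"ry": 0,"rz": 0},
  {"dx": 0,"dy": 0,"dz": 0,"rx": 0,"ry": 0,"rz": 0},
  {"dx": 0,"dy": 0,"dz": 0,"rx": 0,"ry": 0,"rz": 0},
], hand=1)

```text
t: 7.6
eef_pos: [0.4855, 0.1532, 0.0684]
eef_rot: [0.023, -3.141, 0.0]
ft_force: [-0.5, -4.9, 0.9]
gripper_width: 0.179
```

send_rows([
  {"dx": 0,"dy": 0.1,"dz": 0,"rx": 0,"ry": 0,"rz": 0},
  {"dx": 0,"dy": 0.1,"dz": 0,"rx": 0,"ry": 0,"rz": 0},
  {"dx": 0,"dy": 0,"dz": 0,"rx": 0,"ry": 0,"rz": 0},
  {"dx": 0,"dy": 0,"dz": 0,"rx": 0,"ry": 0,"rz": 0},
], hand=1)

```text
t: 8.0
eef_pos: [0.4855, 0.1533, 0.0683]
eef_rot: [0.015, -3.14, 0.009]
ft_force: [-1.2, -23.0, 8.7]
gripper_width: 0.183
```

send_rows([
  {"dx": 0,"dy": -0.2,"dz": 0,"rx": 0,"ry": 0,"rz": 0},
  {"dx": 0,"dy": -0.2,"dz": 0,"rx": 0,"ry": 0,"rz": 0},
  {"dx": 0,"dy": 0,"dz": 0,"rx": 0,"ry": 0,"rz": 0},
], hand=1)

```text
t: 8.3
eef_pos: [0.4856, 0.1505, 0.0685]
eef_rot: [-0.027, 3.141, 0.006]
ft_force: [0.7, 6.5, -2.7]
gripper_width: 0.181
```

```bash
python3 - <<'E'
from h import *
look('top'); v=V('top'); cv2.imwrite('pics/lock.png',cv2.resize(v.im[170:290,250:550],None,fx=2.6,fy=2.6,interpolation=cv2.INTER_CUBIC))
E
```

```text
(no output)
```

View pics/lock.png

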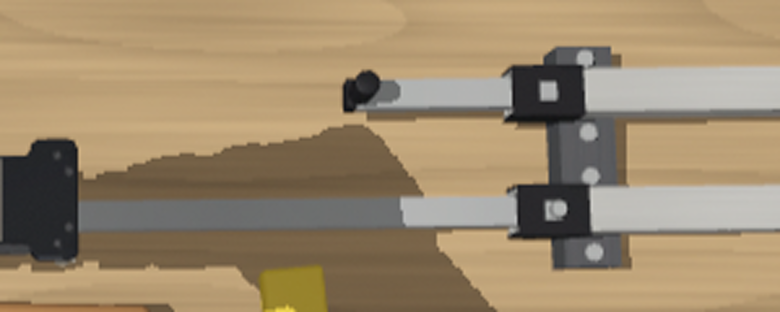

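send_rows([
  {"dx": 0,"dy": 0.1,"dz": 0,"rx": 0,"ry": 0,"rz": 0},
  {"dx": 0,"dy": 0,"dz": 0,"rx": 0,"ry": 0,"rz": 0},
  {"dx": 0,"dy": 0,"dz": 0,"rx": 0,"ry": 0,"rz": 0},
  {"dx": 0,"dy": 0,"dz": 0,"rx": 0,"ry": 0,"rz": 0},
  {"dx": 0,"dy": 0,"dz": 0,"rx": 0,"ry": 0,"rz": 0},
  {"dx": 0,"dy": 0,"dz": 0,"rx": 0,"ry": 0,"rz": 0},
  {"dx": 0,"dy": 0,"dz": -0.8,"rx": 0,"ry": 0,"rz": 0},
  {"dx": 0,"dy": 0,"dz": -0.8,"rx": 0,"ry": 0,"rz": 0},
  {"dx": 0,"dy": 0,"dz": -0.7,"rx": 0,"ry": 0,"rz": 0},
], hand=0)

```text
t: 9.25
eef_pos: [0.4857, 0.1504, 0.1384]
eef_rot: [-0.023, 3.141, -0.0]
ft_force: [-0.1, 0.9, 0.1]
gripper_width: 0.92
```

send_rows([
  {"dx": -0.28,"dy": -0.95,"dz": 0,"rx": 0,"ry": 0,"rz": 0},
  {"dx": -0.28,"dy": -0.95,"dz": 0,"rx": 0,"ry": 0,"rz": 0},
  {"dx": -0.28,"dy": -0.95,"dz": 0,"rx": 0,"ry": 0,"rz": 0},
  {"dx": -0.28,"dy": -0.95,"dz": 0,"rx": 0,"ry": 0,"rz": 0},
  {"dx": -0.28,"dy": -0.95,"dz": 0,"rx": 0,"ry": 0,"rz": 0},
  {"dx": -0.28,"dy": -0.95,"dz": 0,"rx": 0,"ry": 0,"rz": 0},
  {"dx": -0.28,"dy": -0.95,"dz": 0,"rx": 0,"ry": 0,"rz": 0},
  {"dx": -0.28,"dy": -0.95,"dz": 0,"rx": 0,"ry": 0,"rz": 0},
  {"dx": -0.28,"dy": -0.95,"dz": 0,"rx": 0,"ry": 0,"rz": 0},
  {"dx": -0.28,"dy": -0.95,"dz": 0,"rx": 0,"ry": 0,"rz": 0},
  {"dx": 0,"dy": 0,"dz": 0,"rx": 0,"ry": 0,"rz": 0},
  {"dx": 0,"dy": 0,"dz": 0,"rx": 0,"ry": 0,"rz": 0},
], hand=0)

```text
t: 10.45
eef_pos: [0.5737, -0.1337, 0.1372]
eef_rot: [0.021, -3.141, -0.0]
ft_force: [0.2, 0.4, -0.4]
gripper_width: 1.001
```

send_rows([
  {"dx": 0,"dy": 0,"dz": 0.8,"rx": 0,"ry": 0,"rz": 0},
  {"dx": 0,"dy": 0,"dz": 0.8,"rx": 0,"ry": 0,"rz": 0},
  {"dx": 0,"dy": 0,"dz": 0.7,"rx": 0,"ry": 0,"rz": 0},
  {"dx": 0,"dy": 0,"dz": 0,"rx": 0,"ry": 0,"rz": 0},
  {"dx": 0,"dy": 0,"dz": 0,"rx": 0,"ry": 0,"rz": 0},
], hand=0)

```text
t: 10.95
eef_pos: [0.5738, -0.132, 0.0687]
eef_rot: [0.026, -3.141, -0.001]
ft_force: [-0.4, 0.5, 0.3]
gripper_width: 0.998
```

send_rows([
  {"dx": 0,"dy": 0,"dz": 0,"rx": 0,"ry": 0,"rz": 0},
  {"dx": 0,"dy": 0,"dz": 0,"rx": 0,"ry": 0,"rz": 0},
  {"dx": 0,"dy": 0,"dz": 0,"rx": 0,"ry": 0,"rz": 0},
  {"dx": 0,"dy": 0,"dz": 0,"rx": 0,"ry": 0,"rz": 0},
  {"dx": 0,"dy": 0,"dz": 0,"rx": 0,"ry": 0,"rz": 0},
  {"dx": 0,"dy": 0,"dz": 0,"rx": 0,"ry": 0,"rz": 0},
  {"dx": 0,"dy": 0,"dz": 0,"rx": 0,"ry": 0,"rz": 0},
  {"dx": 0,"dy": 0,"dz": 0,"rx": 0,"ry": 0,"rz": 0},
  {"dx": 0,"dy": 0,"dz": 0,"rx": 0,"ry": 0,"rz": 0},
], hand=1)

```text
t: 11.85
eef_pos: [0.5739, -0.1331, 0.0684]
eef_rot: [0.023, -3.141, -0.0]
ft_force: [-0.1, -0.9, 0.2]
gripper_width: 0.267
```

send_rows([
  {"dx": 0,"dy": 0.4,"dz": 0,"rx": 0,"ry": 0,"rz": 0},
  {"dx": 0,"dy": 0.75,"dz": 0,"rx": 0,"ry": 0,"rz": 0},
  {"dx": 0,"dy": 0.75,"dz": 0,"rx": 0,"ry": 0,"rz": 0},
  {"dx": 0,"dy": 0.75,"dz": 0,"rx": 0,"ry": 0,"rz": 0},
  {"dx": 0,"dy": 0.75,"dz": 0,"rx": 0,"ry": 0,"rz": 0},
  {"dx": 0,"dy": 0.75,"dz": 0,"rx": 0,"ry": 0,"rz": 0},
  {"dx": 0,"dy": 0.75,"dz": 0,"rx": 0,"ry": 0,"rz": 0},
  {"dx": 0,"dy": 0.75,"dz": 0,"rx": 0,"ry": 0,"rz": 0},
  {"dx": 0,"dy": 0.75,"dz": 0,"rx": 0,"ry": 0,"rz": 0},
  {"dx": 0,"dy": 0.75,"dz": 0,"rx": 0,"ry": 0,"rz": 0},
  {"dx": 0,"dy": 0.75,"dz": 0,"rx": 0,"ry": 0,"rz": 0},
  {"dx": 0,"dy": 0.4,"dz": 0,"rx": 0,"ry": 0,"rz": 0},
], hand=1)

```text
t: 13.05
eef_pos: [0.57, 0.1165, 0.0685]
eef_rot: [0.025, -3.141, 0.002]
ft_force: [-0.9, -7.5, 2.3]
gripper_width: 0.187
```

send_rows([
  {"dx": 0,"dy": 0.2,"dz": 0,"rx": 0,"ry": 0,"rz": 0},
  {"dx": 0,"dy": 0.2,"dz": 0,"rx": 0,"ry": 0,"rz": 0},
  {"dx": 0,"dy": 0.2,"dz": 0,"rx": 0,"ry": 0,"rz": 0},
  {"dx": 0,"dy": 0.2,"dz": 0,"rx": 0,"ry": 0,"rz": 0},
  {"dx": 0,"dy": 0,"dz": 0,"rx": 0,"ry": 0,"rz": 0},
  {"dx": 0,"dy": 0,"dz": 0,"rx": 0,"ry": 0,"rz": 0},
], hand=1)

```text
t: 13.65
eef_pos: [0.5696, 0.1395, 0.0685]
eef_rot: [0.023, -3.141, -0.0]
ft_force: [-2.1, -2.1, 3.5]
gripper_width: 0.181
```

send_rows([
  {"dx": 0,"dy": 0.1,"dz": 0,"rx": 0,"ry": 0,"rz": 0},
  {"dx": 0,"dy": 0.1,"dz": 0,"rx": 0,"ry": 0,"rz": 0},
  {"dx": 0,"dy": 0.1,"dz": 0,"rx": 0,"ry": 0,"rz": 0},
  {"dx": 0,"dy": 0.1,"dz": 0,"rx": 0,"ry": 0,"rz": 0},
  {"dx": 0,"dy": 0,"dz": 0,"rx": 0,"ry": 0,"rz": 0},
  {"dx": 0,"dy": 0,"dz": 0,"rx": 0,"ry": 0,"rz": 0},
], hand=1)

```text
t: 14.25
eef_pos: [0.5695, 0.1513, 0.0685]
eef_rot: [0.023, -3.141, 0.0]
ft_force: [-2.7, -4.3, 5.6]
gripper_width: 0.182
```

send_rows([
  {"dx": 0,"dy": 0.1,"dz": 0,"rx": 0,"ry": 0,"rz": 0},
  {"dx": 0,"dy": 0.1,"dz": 0,"rx": 0,"ry": 0,"rz": 0},
  {"dx": 0,"dy": 0,"dz": 0,"rx": 0,"ry": 0,"rz": 0},
  {"dx": 0,"dy": 0,"dz": 0,"rx": 0,"ry": 0,"rz": 0},
], hand=1)

```text
t: 14.65
eef_pos: [0.5694, 0.1544, 0.0685]
eef_rot: [0.019, -3.141, 0.005]
ft_force: [-3.3, -11.3, 6.6]
gripper_width: 0.184
```

Stop reached; pull a little more, relieve, then check both pins.

send_rows([
  {"dx": 0,"dy": 0.1,"dz": 0,"rx": 0,"ry": 0,"rz": 0},
  {"dx": 0,"dy": 0,"dz": 0,"rx": 0,"ry": 0,"rz": 0},
  {"dx": 0,"dy": 0,"dz": 0,"rx": 0,"ry": 0,"rz": 0},
  {"dx": 0,"dy": -0.2,"dz": 0,"rx": 0,"ry": 0,"rz": 0},
  {"dx": 0,"dy": 0,"dz": 0,"rx": 0,"ry": 0,"rz": 0},
], hand=1)

```text
t: 15.15
eef_pos: [0.5694, 0.1543, 0.0685]
eef_rot: [0.022, -3.141, -0.0]
ft_force: [-2.6, -2.3, 6.4]
gripper_width: 0.184
```

send_rows([
  {"dx": 0,"dy": 0,"dz": 0,"rx": 0,"ry": 0,"rz": 0},
  {"dx": 0,"dy": 0,"dz": 0,"rx": 0,"ry": 0,"rz": 0},
  {"dx": 0,"dy": 0,"dz": 0,"rx": 0,"ry": 0,"rz": 0},
  {"dx": 0,"dy": 0,"dz": 0,"rx": 0,"ry": 0,"rz": 0},
  {"dx": 0,"dy": 0,"dz": 0,"rx": 0,"ry": 0,"rz": 0},
  {"dx": 0,"dy": 0,"dz": -0.9,"rx": 0,"ry": 0,"rz": 0},
  {"dx": 0,"dy": 0,"dz": -0.9,"rx": 0,"ry": 0,"rz": 0},
  {"dx": 0,"dy": 0,"dz": -0.9,"rx": 0,"ry": 0,"rz": 0},
  {"dx": 0,"dy": 0,"dz": -0.9,"rx": 0,"ry": 0,"rz": 0},
  {"dx": 0,"dy": 0,"dz": -0.9,"rx": 0,"ry": 0,"rz": 0},
  {"dx": 0,"dy": 0,"dz": 0,"rx": 0,"ry": 0,"rz": 0},
], hand=0)

```text
t: 16.25
eef_pos: [0.5718, 0.1553, 0.2072]
eef_rot: [-0.024, 3.136, 0.004]
ft_force: [-0.0, -0.0, -0.5]
gripper_width: 0.994
```

```bash
python3 - <<'E'
from h import *
np.set_printoptions(precision=4,suppress=True)
st();look('top'); v=V('top')
a=cv2.resize(v.im[190:270,430:510],None,fx=5,fy=5,interpolation=cv2.INTER_CUBIC)
b=cv2.resize(v.im[180:320,60:180],None,fx=3,fy=3,interpolation=cv2.INTER_CUBIC)
o=np.zeros((420,780,3),np.uint8);o[:400,:400]=a;o[:420,410:770]=b;cv2.imwrite('pics/lock2.png',o)
P=v.cloud()
for r in((196,216),(241,262)): 
  w=P[r[0]:r[1],448:478]; print(np.round(np.sort(w[...,2].ravel())[-12:],4))
E
```

```text
{'t': 16.25, 'qpos': [-0.6869, 0.3923, 0.4643, 1.6864, -0.194, 1.1022, 1.4197], 'eef_pos': [0.5718, 0.1553, 0.2072], 'eef_rot': [-0.0235, 3.1356, 0.0037], 'ft_force': [-0.0022, -0.0252, -0.4931], 'gripper_width': 0.994}
[0.0714 0.0715 0.0717 0.0718 0.072  0.0721 0.0723 0.0723 0.0725 0.0734
 1.0418 1.0418]
[0.0708 0.0708 0.0715 0.0716 0.0719 0.0723 0.0725 0.0727 0.0728 0.0747
 1.0418 1.0418]
```

View pics/lock2.png

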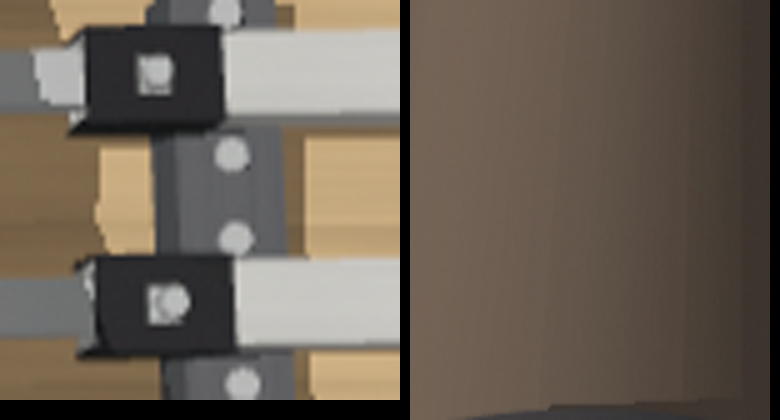

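```bash
python3 - <<'E'
from h import *
np.set_printoptions(precision=4,suppress=True)
v=V('top')
q=[v.atz(*p,.028) for p in((107,200),(136,203.3),(120,287.5),(93,283.8))]
print(np.array(q)); c=np.mean(q,0);d=(q[0]+q[1]-q[2]-q[3])/2;print('c',c,np.linalg.norm(d),np.degrees(np.arctan2(d[1],d[0])),np.linalg.norm(q[0]-q[1]))
print(v.atz(464,250.6,.066),v.atz(461.2,204.8,.066))
E
```

```text
[[0.5921 0.3909 0.028 ]
 [0.586  0.3361 0.028 ]
 [0.4278 0.3587 0.028 ]
 [0.4345 0.4088 0.028 ]]
c [0.5101 0.3736 0.028 ] 0.15921765543853425 -7.309110387296448 0.05510864506487577
[ 0.4945 -0.2695  0.066 ] [ 0.5783 -0.2669  0.066 ]
```

send_rows([
  {"dx": 0.245,"dy": 0.912,"dz": 0,"rx": 0,"ry": 0,"rz": 0},
  {"dx": 0.245,"dy": 0.912,"dz": 0,"rx": 0,"ry": 0,"rz": 0},
  {"dx": 0.245,"dy": 0.912,"dz": 0,"rx": 0,"ry": 0,"rz": 0},
  {"dx": 0.245,"dy": 0.912,"dz": 0,"rx": 0,"ry": 0,"rz": 0},
  {"dx": 0.245,"dy": 0.912,"dz": 0,"rx": 0,"ry": 0,"rz": 0},
  {"dx": 0.245,"dy": 0.912,"dz": 0,"rx": 0,"ry": 0,"rz": 0},
  {"dx": 0.245,"dy": 0.912,"dz": 0,"rx": 0,"ry": 0,"rz": 0},
  {"dx": 0.245,"dy": 0.912,"dz": 0,"rx": 0,"ry": 0,"rz": 0},
  {"dx": 0,"dy": 0,"dz": 0,"rx": 0,"ry": 0,"rz": 0.81},
  {"dx": 0,"dy": 0,"dz": 0,"rx": 0,"ry": 0,"rz": 0.81},
  {"dx": 0,"dy": 0,"dz": 0,"rx": 0,"ry": 0,"rz": 0},
], hand=0)

```text
t: 17.4
eef_pos: [0.5068, 0.3728, 0.202]
eef_rot: [-0.199, -3.134, 0.002]
ft_force: [0.4, 0.7, 0.3]
gripper_width: 1.003
```

```bash
python3 - <<'E'
from h import *
st(); look('wrist','w3.png')
E
```

```text
{'t': 17.4, 'qpos': [-1.0204, 0.4636, 0.4486, 1.5904, -0.2148, 1.1388, 0.9215], 'eef_pos': [0.5068, 0.3728, 0.202], 'eef_rot': [-0.1992, -3.1339, 0.0024], 'ft_force': [0.3946, 0.6717, 0.2982], 'gripper_width': 1.0035}
```

View pics/w3.png

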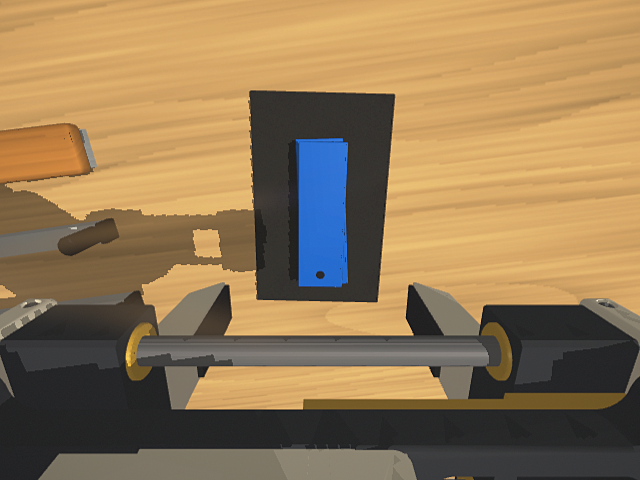

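```bash
python3 - <<'E'
from h import *
np.set_printoptions(precision=4,suppress=True)
v=V('wrist'); im=v.im
P=v.cloud()
m=(im[...,0]>120)&(im[...,2]<90)&(P[...,2]>.004)&(P[...,2]<.05); m[290:]=0
p=P[m];print(np.percentile(p[:,2],[2,10,50,90,98]))
rc=cv2.minAreaRect((p[:,:2]*1000).astype(np.float32));print(rc)
t=p[p[:,2]>.024];print(cv2.minAreaRect((t[:,:2]*1000).astype(np.float32)),len(t),len(p))
cv2.imwrite('pics/w3c.png',cv2.resize(im[130:295,280:365],None,fx=3.6,fy=3.6,interpolation=cv2.INTER_CUBIC))
E
```

```text
[0.0132 0.0269 0.0281 0.0291 0.0297]
((513.8754272460938, 375.9172668457031), (57.289695739746094, 173.7581329345703), 82.68412780761719)
((509.9163818359375, 375.0115051269531), (49.12326431274414, 160.62432861328125), 81.70772552490234) 6587 7006
```

View pics/w3c.png

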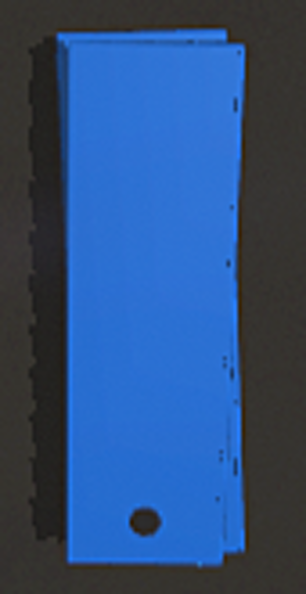

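send_rows([
  {"dx": -0.1,"dy": 0.08,"dz": 0,"rx": 0,"ry": 0,"rz": 0.2},
  {"dx": 0,"dy": 0,"dz": 0.9,"rx": 0,"ry": 0,"rz": 0},
  {"dx": 0,"dy": 0,"dz": 0.9,"rx": 0,"ry": 0,"rz": 0},
  {"dx": 0,"dy": 0,"dz": 0.9,"rx": 0,"ry": 0,"rz": 0},
  {"dx": 0,"dy": 0,"dz": 0.9,"rx": 0,"ry": 0,"rz": 0},
  {"dx": 0,"dy": 0,"dz": 0.9,"rx": 0,"ry": 0,"rz": 0},
  {"dx": 0,"dy": 0,"dz": 0.9,"rx": 0,"ry": 0,"rz": 0},
  {"dx": 0,"dy": 0,"dz": 0.4,"rx": 0,"ry": 0,"rz": 0},
  {"dx": 0,"dy": 0,"dz": 0,"rx": 0,"ry": 0,"rz": 0},
  {"dx": 0,"dy": 0,"dz": 0,"rx": 0,"ry": 0,"rz": 0},
], hand=0)

```text
t: 18.45
eef_pos: [0.5115, 0.375, 0.0302]
eef_rot: [0.226, 3.133, 0.001]
ft_force: [0.5, -0.5, 0.7]
gripper_width: 0.998
```

send_rows([
  {"dx": 0,"dy": 0,"dz": 0.13,"rx": 0,"ry": 0,"rz": 0},
  {"dx": 0,"dy": 0,"dz": 0.1,"rx": 0,"ry": 0,"rz": 0},
  {"dx": 0,"dy": 0,"dz": 0,"rx": 0,"ry": 0,"rz": 0},
  {"dx": 0,"dy": 0,"dz": 0,"rx": 0,"ry": 0,"rz": 0},
], hand=0)

```text
t: 18.85
eef_pos: [0.5109, 0.375, 0.0228]
eef_rot: [0.226, 3.133, 0.001]
ft_force: [-0.0, -0.5, 0.5]
gripper_width: 0.998
```

send_rows([
  {"dx": 0,"dy": 0,"dz": 0,"rx": 0,"ry": 0,"rz": 0},
  {"dx": 0,"dy": 0,"dz": 0,"rx": 0,"ry": 0,"rz": 0},
  {"dx": 0,"dy": 0,"dz": 0,"rx": 0,"ry": 0,"rz": 0},
  {"dx": 0,"dy": 0,"dz": 0,"rx": 0,"ry": 0,"rz": 0},
  {"dx": 0,"dy": 0,"dz": 0,"rx": 0,"ry": 0,"rz": 0},
  {"dx": 0,"dy": 0,"dz": 0,"rx": 0,"ry": 0,"rz": 0},
  {"dx": 0,"dy": 0,"dz": 0,"rx": 0,"ry": 0,"rz": 0},
  {"dx": 0,"dy": 0,"dz": 0,"rx": 0,"ry": 0,"rz": 0},
], hand=1)

```text
t: 19.65
eef_pos: [0.5108, 0.3748, 0.0225]
eef_rot: [-0.226, -3.133, -0.0]
ft_force: [0.1, -0.5, 0.2]
gripper_width: 0.352
```

send_rows([
  {"dx": 0,"dy": 0,"dz": -0.2,"rx": 0,"ry": 0,"rz": 0},
  {"dx": 0,"dy": 0,"dz": -0.4,"rx": 0,"ry": 0,"rz": 0},
  {"dx": 0,"dy": 0,"dz": -0.8,"rx": 0,"ry": 0,"rz": 0},
  {"dx": 0,"dy": 0,"dz": -0.8,"rx": 0,"ry": 0,"rz": 0},
  {"dx": 0,"dy": 0,"dz": -0.8,"rx": 0,"ry": 0,"rz": 0},
  {"dx": 0,"dy": 0,"dz": -0.8,"rx": 0,"ry": 0,"rz": 0},
  {"dx": 0,"dy": 0,"dz": -0.6,"rx": 0,"ry": 0,"rz": 0},
  {"dx": 0,"dy": 0,"dz": -0.2,"rx": 0,"ry": 0,"rz": 0},
  {"dx": 0,"dy": 0,"dz": 0,"rx": 0,"ry": 0,"rz": 0},
], hand=1)

```text
t: 20.55
eef_pos: [0.5113, 0.3752, 0.1619]
eef_rot: [0.226, 3.132, 0.003]
ft_force: [0.6, -0.7, -0.7]
gripper_width: 0.005
```

```bash
python3 - <<'E'
from h import *
st(); look('wrist','w4.png')
E
```

```text
{'t': 20.55, 'qpos': [-1.0109, 0.5046, 0.4406, 1.6319, -0.2395, 1.0566, 0.9266], 'eef_pos': [0.5113, 0.3752, 0.1619], 'eef_rot': [0.2256, 3.132, 0.0027], 'ft_force': [0.5646, -0.7242, -0.7072], 'gripper_width': 0.0055}
```

View pics/w4.png

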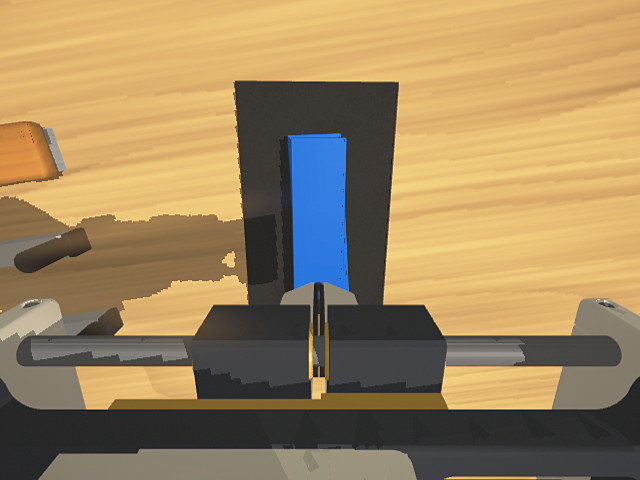

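```bash
python3 - <<'E'
from h import *
np.set_printoptions(precision=4,suppress=True)
v=V('wrist'); im=v.im
P=v.cloud()
m=(im[...,0]>120)&(im[...,2]<90)&(P[...,2]>.004)&(P[...,2]<.05); m[280:]=0
p=P[m];print(np.percentile(p[:,2],[2,10,50,90,98]))
t=p[p[:,2]>.024];rc=cv2.minAreaRect((t[:,:2]*1000).astype(np.float32));print(rc,len(t))
# far edge mid
for r in (200,240,270): print(r,np.where(m[r])[0][[0,-1]],v.depth(np.where(m[r])[0].mean(),r))
print('mat',v.depth(370,200),'bench',v.depth(500,150))
print('tip',[v.depth(u,w) for u,w in((311,286),(326,286),(300,292),(340,292))])
E
```

```text
[0.0131 0.027  0.0281 0.0291 0.0296]
((498.76116943359375, 376.1664733886719), (50.00541305541992, 137.69203186035156), 81.68067932128906) 7470
200 [292 344] [0.4865 0.3778 0.0281]
240 [293 346] [0.5259 0.3733 0.0275]
270 [294 347] [0.5571 0.3703 0.0282]
mat [0.4982 0.4291 0.006 ] bench [ 0.4685  0.5609 -0.0008]
tip [array([0.4986, 0.3727, 0.1884]), array([0.4988, 0.3801, 0.1902]), array([0.4974, 0.3677, 0.1959]), array([0.5007, 0.3865, 0.1949])]
```

send_rows([
  {"dx": 0,"dy": 0,"dz": 0.9,"rx": 0,"ry": 0,"rz": 0},
  {"dx": 0,"dy": 0,"dz": 0.9,"rx": 0,"ry": 0,"rz": 0},
  {"dx": 0,"dy": 0,"dz": 0.9,"rx": 0,"ry": 0,"rz": 0},
  {"dx": 0,"dy": 0,"dz": 0.9,"rx": 0,"ry": 0,"rz": 0},
  {"dx": 0,"dy": 0,"dz": 0.7,"rx": 0,"ry": 0,"rz": 0},
  {"dx": 0,"dy": 0,"dz": 0.2,"rx": 0,"ry": 0,"rz": 0},
  {"dx": 0,"dy": 0,"dz": 0.1,"rx": 0,"ry": 0,"rz": 0},
  {"dx": 0,"dy": 0,"dz": 0,"rx": 0,"ry": 0,"rz": 0},
  {"dx": 0,"dy": 0,"dz": 0,"rx": 0,"ry": 0,"rz": 0},
], hand=1)

```text
t: 21.5
eef_pos: [0.5114, 0.3752, 0.0235]
eef_rot: [0.226, 3.132, 0.002]
ft_force: [0.2, 0.2, -0.5]
gripper_width: 0.006
```

send_rows([
  {"dx": 0,"dy": 0,"dz": 0.1,"rx": 0,"ry": 0,"rz": 0},
  {"dx": 0,"dy": 0,"dz": 0,"rx": 0,"ry": 0,"rz": 0},
  {"dx": 0,"dy": 0,"dz": 0,"rx": 0,"ry": 0,"rz": 0},
], hand=1)

```text
t: 21.8
eef_pos: [0.5108, 0.375, 0.0198]
eef_rot: [0.226, 3.133, 0.001]
ft_force: [-0.8, 0.5, 0.8]
gripper_width: 0.002
```

send_rows([
  {"dx": 0,"dy": 0,"dz": 0.1,"rx": 0,"ry": 0,"rz": 0},
  {"dx": 0,"dy": 0,"dz": 0,"rx": 0,"ry": 0,"rz": 0},
  {"dx": 0,"dy": 0,"dz": 0,"rx": 0,"ry": 0,"rz": 0},
], hand=1)

```text
t: 22.1
eef_pos: [0.5107, 0.3748, 0.0164]
eef_rot: [-0.226, -3.133, 0.0]
ft_force: [-0.1, 0.2, -0.2]
gripper_width: 0.003
```

send_rows([
  {"dx": 0,"dy": 0,"dz": 0.1,"rx": 0,"ry": 0,"rz": 0},
  {"dx": 0,"dy": 0,"dz": 0,"rx": 0,"ry": 0,"rz": 0},
  {"dx": 0,"dy": 0,"dz": 0,"rx": 0,"ry": 0,"rz": 0},
], hand=1)

```text
t: 22.4
eef_pos: [0.5107, 0.3748, 0.0134]
eef_rot: [-0.226, -3.133, 0.0]
ft_force: [0.0, -0.5, -0.3]
gripper_width: 0.005
```

send_rows([
  {"dx": 0,"dy": 0,"dz": 0.1,"rx": 0,"ry": 0,"rz": 0},
  {"dx": 0,"dy": 0,"dz": 0,"rx": 0,"ry": 0,"rz": 0},
  {"dx": 0,"dy": 0,"dz": 0,"rx": 0,"ry": 0,"rz": 0},
], hand=1)

```text
t: 22.7
eef_pos: [0.5107, 0.3748, 0.0104]
eef_rot: [-0.226, -3.133, 0.0]
ft_force: [-0.8, 0.6, -0.2]
gripper_width: 0.005
```

send_rows([
  {"dx": 0,"dy": 0,"dz": 0.1,"rx": 0,"ry": 0,"rz": 0},
  {"dx": 0,"dy": 0,"dz": 0,"rx": 0,"ry": 0,"rz": 0},
  {"dx": 0,"dy": 0,"dz": 0,"rx": 0,"ry": 0,"rz": 0},
], hand=1)

```text
t: 23.0
eef_pos: [0.5107, 0.3748, 0.0074]
eef_rot: [-0.226, -3.133, 0.0]
ft_force: [0.2, 0.4, -0.2]
gripper_width: 0.001
```

send_rows([
  {"dx": 0,"dy": 0,"dz": 0.1,"rx": 0,"ry": 0,"rz": 0},
  {"dx": 0,"dy": 0,"dz": 0,"rx": 0,"ry": 0,"rz": 0},
  {"dx": 0,"dy": 0,"dz": 0,"rx": 0,"ry": 0,"rz": 0},
], hand=1)

```text
t: 23.3
eef_pos: [0.5111, 0.375, 0.0065]
eef_rot: [0.226, 3.133, 0.002]
ft_force: [-5.7, -4.9, 20.9]
gripper_width: 0.005
```

send_rows([
  {"dx": 0,"dy": 0,"dz": 0.1,"rx": 0,"ry": 0,"rz": 0},
  {"dx": 0,"dy": 0,"dz": 0,"rx": 0,"ry": 0,"rz": 0},
  {"dx": 0,"dy": 0,"dz": 0,"rx": 0,"ry": 0,"rz": 0},
], hand=1)

```text
t: 23.6
eef_pos: [0.5112, 0.3751, 0.0062]
eef_rot: [0.226, 3.133, 0.004]
ft_force: [-14.3, -9.1, 50.6]
gripper_width: 0.003
```

send_rows([
  {"dx": 0,"dy": 0,"dz": 0.1,"rx": 0,"ry": 0,"rz": 0},
  {"dx": 0,"dy": 0,"dz": 0,"rx": 0,"ry": 0,"rz": 0},
  {"dx": 0,"dy": 0,"dz": 0,"rx": 0,"ry": 0,"rz": 0},
], hand=1)

```text
t: 23.9
eef_pos: [0.5113, 0.3752, 0.006]
eef_rot: [-0.227, -3.133, -0.007]
ft_force: [-24.7, -14.5, 79.3]
gripper_width: 0.005
```

send_rows([
  {"dx": 0,"dy": 0,"dz": -0.3,"rx": 0,"ry": 0,"rz": 0},
  {"dx": 0,"dy": 0,"dz": -0.5,"rx": 0,"ry": 0,"rz": 0},
  {"dx": 0,"dy": 0,"dz": -0.5,"rx": 0,"ry": 0,"rz": 0},
  {"dx": 0,"dy": 0,"dz": 0,"rx": 0,"ry": 0,"rz": 0},
], hand=1)

```text
t: 24.3
eef_pos: [0.5122, 0.3757, 0.0397]
eef_rot: [0.226, 3.131, 0.004]
ft_force: [0.5, 0.5, 0.4]
gripper_width: 0.007
```

send_rows([
  {"dx": 0,"dy": 0,"dz": 0,"rx": 0,"ry": 0,"rz": 0},
  {"dx": 0,"dy": 0,"dz": 0,"rx": 0,"ry": 0,"rz": 0},
  {"dx": 0,"dy": 0,"dz": 0,"rx": 0,"ry": 0,"rz": 0},
  {"dx": 0,"dy": 0,"dz": 0,"rx": 0,"ry": 0,"rz": 0},
  {"dx": 0,"dy": 0,"dz": 0,"rx": 0,"ry": 0,"rz": 0},
  {"dx": 0,"dy": 0,"dz": 0,"rx": 0,"ry": 0,"rz": 0},
  {"dx": 0,"dy": 0,"dz": 0,"rx": 0,"ry": 0,"rz": 0},
  {"dx": 0,"dy": 0,"dz": 0,"rx": 0,"ry": 0,"rz": 0},
  {"dx": 0,"dy": 0,"dz": 0,"rx": 0,"ry": 0,"rz": 0},
], hand=0)

```text
t: 25.2
eef_pos: [0.5108, 0.3749, 0.0376]
eef_rot: [-0.226, -3.133, -0.0]
ft_force: [-0.4, 0.7, 0.3]
gripper_width: 0.739
```

send_rows([
  {"dx": 0,"dy": 0,"dz": 0.6,"rx": 0,"ry": 0,"rz": 0},
  {"dx": 0,"dy": 0,"dz": 0.4,"rx": 0,"ry": 0,"rz": 0},
  {"dx": 0,"dy": 0,"dz": 0,"rx": 0,"ry": 0,"rz": 0},
  {"dx": 0,"dy": 0,"dz": 0,"rx": 0,"ry": 0,"rz": 0},
], hand=0)

```text
t: 25.6
eef_pos: [0.5107, 0.3746, 0.0074]
eef_rot: [-0.226, -3.133, 0.001]
ft_force: [-0.1, 0.5, -0.9]
gripper_width: 0.995
```

send_rows([
  {"dx": 0,"dy": 0,"dz": 0.22,"rx": 0,"ry": 0,"rz": 0},
  {"dx": 0,"dy": 0,"dz": 0,"rx": 0,"ry": 0,"rz": 0},
  {"dx": 0,"dy": 0,"dz": 0,"rx": 0,"ry": 0,"rz": 0},
], hand=0)

```text
t: 25.9
eef_pos: [0.5108, 0.3749, 0.001]
eef_rot: [0.226, 3.133, 0.0]
ft_force: [0.1, -0.4, 0.7]
gripper_width: 0.998
```

send_rows([
  {"dx": 0,"dy": 0,"dz": 0,"rx": 0,"ry": 0,"rz": 0},
  {"dx": 0,"dy": 0,"dz": 0,"rx": 0,"ry": 0,"rz": 0},
  {"dx": 0,"dy": 0,"dz": 0,"rx": 0,"ry": 0,"rz": 0},
  {"dx": 0,"dy": 0,"dz": 0,"rx": 0,"ry": 0,"rz": 0},
  {"dx": 0,"dy": 0,"dz": 0,"rx": 0,"ry": 0,"rz": 0},
  {"dx": 0,"dy": 0,"dz": 0,"rx": 0,"ry": 0,"rz": 0},
  {"dx": 0,"dy": 0,"dz": 0,"rx": 0,"ry": 0,"rz": 0},
  {"dx": 0,"dy": 0,"dz": 0,"rx": 0,"ry": 0,"rz": 0},
  {"dx": 0,"dy": 0,"dz": 0,"rx": 0,"ry": 0,"rz": 0},
], hand=1)

```text
t: 26.8
eef_pos: [0.5108, 0.3749, 0.001]
eef_rot: [-0.226, -3.133, -0.0]
ft_force: [-0.4, -0.2, 1.1]
gripper_width: 0.538
```

send_rows([
  {"dx": 0,"dy": 0,"dz": -0.2,"rx": 0,"ry": 0,"rz": 0},
  {"dx": 0,"dy": 0,"dz": -0.4,"rx": 0,"ry": 0,"rz": 0},
  {"dx": 0,"dy": 0,"dz": -0.8,"rx": 0,"ry": 0,"rz": 0},
  {"dx": 0,"dy": 0,"dz": -0.8,"rx": 0,"ry": 0,"rz": 0},
  {"dx": 0,"dy": 0,"dz": -0.8,"rx": 0,"ry": 0,"rz": 0},
  {"dx": 0,"dy": 0,"dz": -0.8,"rx": 0,"ry": 0,"rz": 0},
  {"dx": 0,"dy": 0,"dz": -0.5,"rx": 0,"ry": 0,"rz": 0},
  {"dx": 0,"dy": 0,"dz": -0.2,"rx": 0,"ry": 0,"rz": 0},
  {"dx": 0,"dy": 0,"dz": 0,"rx": 0,"ry": 0,"rz": 0},
], hand=1)

```text
t: 27.7
eef_pos: [0.511, 0.3751, 0.1366]
eef_rot: [0.225, 3.133, 0.002]
ft_force: [-0.5, -0.4, -0.7]
gripper_width: 0.538
```

```bash
cat >> h.py <<'E'
def blue(v,zlo,zhi,rmax=480):
    P=v.cloud();im=v.im.astype(int);m=(im[...,0]>60)&(im[...,0]>2.0*im[...,2])&(P[...,2]>zlo)&(P[...,2]<zhi);m[rmax:]=0
    p=P[m]; 
    if len(p)<50: return None
    return [np.round(x,1).tolist() for x in cv2.minAreaRect((p[:,:2]*1000).astype(np.float32))],len(p),np.round(np.percentile(p[:,2],[5,50,95]),4)
E
python3 - <<'E'
from h import *
st(); look('wrist','w5.png');v=V('wrist');print(blue(v,.005,.06));print(blue(v,.016,.024));print('held',blue(v,.1,.25))
E
```

```text
{'t': 27.7, 'qpos': [-1.0056, 0.5295, 0.4332, 1.6596, -0.2538, 1.0073, 0.9387], 'eef_pos': [0.511, 0.3751, 0.1366], 'eef_rot': [0.2255, 3.1327, 0.0015], 'ft_force': [-0.5012, -0.3694, -0.7092], 'gripper_width': 0.5379}
([[464.9, 355.9], [76.9, 136.3], 33.4], 438, array([0.0109, 0.0126, 0.0207]))
([[431.4, 383.2], [47.2, 3.2], 81.9], 154, array([0.0183, 0.02  , 0.0211]))
held ([[499.2, 376.1], [50.4, 138.4], 81.6], 22944, array([0.1628, 0.1638, 0.1648]))
```

View pics/w5.png

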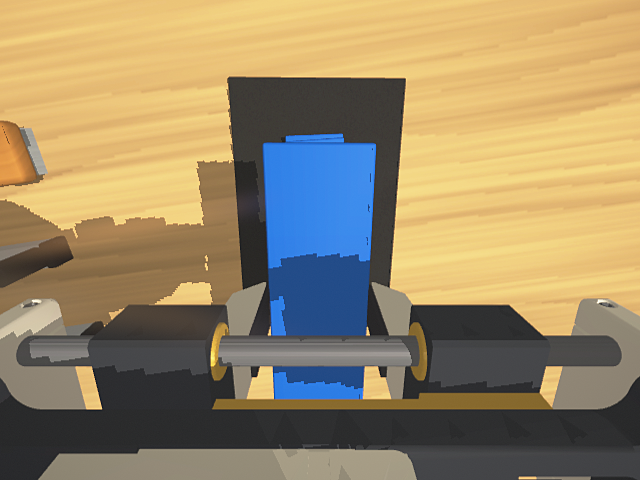

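send_rows([
  {"dx": 0,"dy": 0,"dz": 0,"rx": 0,"ry": 0,"rz": -0.6},
  {"dx": 0,"dy": 0,"dz": 0,"rx": 0,"ry": 0,"rz": -0.6},
  {"dx": 0,"dy": 0,"dz": 0,"rx": 0,"ry": 0,"rz": -0.62},
  {"dx": -0.03,"dy": -0.4,"dz": 0,"rx": 0,"ry": 0,"rz": 0},
  {"dx": -0.03,"dy": -0.9,"dz": 0,"rx": 0,"ry": 0,"rz": 0},
  {"dx": -0.03,"dy": -0.9,"dz": 0,"rx": 0,"ry": 0,"rz": 0},
  {"dx": -0.03,"dy": -0.9,"dz": 0,"rx": 0,"ry": 0,"rz": 0},
  {"dx": -0.03,"dy": -0.9,"dz": 0,"rx": 0,"ry": 0,"rz": 0},
  {"dx": -0.03,"dy": -0.9,"dz": 0,"rx": 0,"ry": 0,"rz": 0},
  {"dx": -0.03,"dy": -0.9,"dz": 0,"rx": 0,"ry": 0,"rz": 0},
  {"dx": -0.03,"dy": -0.9,"dz": 0,"rx": 0,"ry": 0,"rz": 0},
  {"dx": -0.03,"dy": -0.9,"dz": 0,"rx": 0,"ry": 0,"rz": 0},
], hand=1)

```text
t: 28.95
eef_pos: [0.5215, 0.1447, 0.1352]
eef_rot: [0.02, -3.14, 0.001]
ft_force: [-0.0, 0.7, -0.7]
gripper_width: 0.537
```

send_rows([
  {"dx": -0.03,"dy": -0.9,"dz": 0,"rx": 0,"ry": 0,"rz": 0},
  {"dx": -0.03,"dy": -0.9,"dz": 0,"rx": 0,"ry": 0,"rz": 0},
  {"dx": -0.03,"dy": -0.9,"dz": 0,"rx": 0,"ry": 0,"rz": 0},
  {"dx": -0.03,"dy": -0.9,"dz": 0,"rx": 0,"ry": 0,"rz": 0},
  {"dx": -0.03,"dy": -0.9,"dz": 0,"rx": 0,"ry": 0,"rz": 0},
  {"dx": -0.03,"dy": -0.9,"dz": 0,"rx": 0,"ry": 0,"rz": 0},
  {"dx": -0.03,"dy": -0.9,"dz": 0,"rx": 0,"ry": 0,"rz": 0},
  {"dx": -0.03,"dy": -0.9,"dz": 0,"rx": 0,"ry": 0,"rz": 0},
  {"dx": -0.03,"dy": -0.9,"dz": 0,"rx": 0,"ry": 0,"rz": 0},
  {"dx": 0,"dy": -0.4,"dz": 0,"rx": 0,"ry": 0,"rz": 0},
  {"dx": 0,"dy": 0,"dz": 0,"rx": 0,"ry": 0,"rz": 0},
  {"dx": 0,"dy": 0,"dz": 0,"rx": 0,"ry": 0,"rz": 0},
], hand=1)

```text
t: 30.15
eef_pos: [0.5339, -0.1068, 0.1355]
eef_rot: [0.023, -3.141, -0.001]
ft_force: [-0.4, -0.5, -1.4]
gripper_width: 0.534
```

```bash
python3 - <<'E'
from h import *
np.set_printoptions(precision=4,suppress=True)
st(); look('wrist','w6.png');v=V('wrist');print('held',blue(v,.1,.25))
P=v.cloud();m=(abs(P[...,2]-.06)<.006)
p=P[m]
for y0 in np.arange(-.2,.12,.02):
    q=p[abs(p[:,1]-y0)<.006]; n=q[(q[:,0]>.46)&(q[:,0]<.525)];f=q[(q[:,0]>.54)&(q[:,0]<.62)]
    print(round(y0,2),[ (len(a),np.round([a[:,0].min(),a[:,0].max(),a[:,2].mean()],4).tolist()) for a in (n,f) if len(a)>15])
E
```

```text
{'t': 30.15, 'qpos': [-0.2552, 0.3964, 0.4783, 1.886, -0.2272, 0.9134, 1.9169], 'eef_pos': [0.5339, -0.1068, 0.1355], 'eef_rot': [0.0232, -3.1407, -0.0013], 'ft_force': [-0.4342, -0.4682, -1.4253], 'gripper_width': 0.5343}
held ([[522.1, -107.4], [137.9, 49.8], 0.6], 22812, array([0.1618, 0.1628, 0.1638]))
-0.2 [(422, [0.4839, 0.504, 0.0602]), (359, [0.5674, 0.5883, 0.0598])]
-0.18 [(426, [0.4835, 0.5037, 0.0602]), (243, [0.5667, 0.5872, 0.0597])]
-0.16 [(430, [0.4833, 0.5034, 0.0601]), (78, [0.5669, 0.5718, 0.0584])]
-0.14 []
-0.12 []
-0.1 []
-0.08 []
-0.06 [(422, [0.4816, 0.5017, 0.0601]), (45, [0.5651, 0.5674, 0.0576])]
-0.04 [(427, [0.4813, 0.5016, 0.0601]), (157, [0.5648, 0.5748, 0.0593])]
-0.02 [(430, [0.481, 0.5012, 0.0602]), (356, [0.5644, 0.5853, 0.0597])]
-0.0 [(420, [0.4806, 0.501, 0.0601]), (358, [0.5642, 0.5854, 0.0597])]
0.02 [(423, [0.4804, 0.5005, 0.0601]), (357, [0.5639, 0.5847, 0.0597])]
0.04 [(425, [0.48, 0.5004, 0.06]), (355, [0.5635, 0.5845, 0.0598])]
0.06 [(426, [0.4797, 0.5001, 0.06]), (356, [0.5632, 0.5846, 0.0597])]
0.08 [(426, [0.4795, 0.4996, 0.06]), (357, [0.5631, 0.5842, 0.0596])]
0.1 [(436, [0.4791, 0.4993, 0.06]), (360, [0.5627, 0.5838, 0.0597])]
```

send_rows([
  {"dx": -0.05,"dy": -0.27,"dz": 0,"rx": 0,"ry": 0,"rz": 0},
  {"dx": 0,"dy": 0,"dz": 0.8,"rx": 0,"ry": 0,"rz": 0},
  {"dx": 0,"dy": 0,"dz": 0.8,"rx": 0,"ry": 0,"rz": 0},
  {"dx": 0,"dy": 0,"dz": 0.8,"rx": 0,"ry": 0,"rz": 0},
  {"dx": 0,"dy": 0,"dz": 0.4,"rx": 0,"ry": 0,"rz": 0},
  {"dx": 0,"dy": 0,"dz": 0.2,"rx": 0,"ry": 0,"rz": 0},
  {"dx": 0,"dy": 0,"dz": 0,"rx": 0,"ry": 0,"rz": 0},
  {"dx": 0,"dy": 0,"dz": 0,"rx": 0,"ry": 0,"rz": 0},
  {"dx": 0,"dy": 0,"dz": 0,"rx": 0,"ry": 0,"rz": 0},
], hand=1)

```text
t: 31.1
eef_pos: [0.5366, -0.116, 0.0469]
eef_rot: [-0.024, 3.14, -0.0]
ft_force: [-0.3, 0.1, -0.4]
gripper_width: 0.538
```

send_rows([
  {"dx": 0,"dy": 0,"dz": 0.1,"rx": 0,"ry": 0,"rz": 0},
  {"dx": 0,"dy": 0,"dz": 0.08,"rx": 0,"ry": 0,"rz": 0},
  {"dx": 0,"dy": 0,"dz": 0,"rx": 0,"ry": 0,"rz": 0},
  {"dx": 0,"dy": 0,"dz": 0,"rx": 0,"ry": 0,"rz": 0},
], hand=1)

```text
t: 31.5
eef_pos: [0.5362, -0.1159, 0.0408]
eef_rot: [-0.024, 3.141, 0.0]
ft_force: [-0.9, 0.5, 5.4]
gripper_width: 0.539
```

send_rows([
  {"dx": 0,"dy": 0,"dz": 0,"rx": 0,"ry": 0,"rz": 0},
  {"dx": 0,"dy": 0,"dz": 0,"rx": 0,"ry": 0,"rz": 0},
  {"dx": 0,"dy": 0,"dz": 0,"rx": 0,"ry": 0,"rz": 0},
  {"dx": 0,"dy": 0,"dz": 0,"rx": 0,"ry": 0,"rz": 0},
], hand=0.4)

```text
t: 31.9
eef_pos: [0.5357, -0.1159, 0.0404]
eef_rot: [0.024, -3.141, -0.0]
ft_force: [0.5, 0.2, 0.5]
gripper_width: 0.598
```

send_rows([
  {"dx": 0,"dy": 0,"dz": -0.2,"rx": 0,"ry": 0,"rz": 0},
  {"dx": 0,"dy": 0,"dz": -0.4,"rx": 0,"ry": 0,"rz": 0},
  {"dx": 0,"dy": 0,"dz": -0.8,"rx": 0,"ry": 0,"rz": 0},
  {"dx": 0,"dy": 0,"dz": -0.8,"rx": 0,"ry": 0,"rz": 0},
  {"dx": 0,"dy": 0,"dz": -0.8,"rx": 0,"ry": 0,"rz": 0},
  {"dx": 0,"dy": 0,"dz": -0.8,"rx": 0,"ry": 0,"rz": 0},
  {"dx": 0,"dy": 0,"dz": -0.8,"rx": 0,"ry": 0,"rz": 0},
  {"dx": 0,"dy": 0,"dz": 0,"rx": 0,"ry": 0,"rz": 0},
], hand=0.4)

```text
t: 32.7
eef_pos: [0.5379, -0.1166, 0.1826]
eef_rot: [-0.023, 3.135, -0.001]
ft_force: [0.2, 0.3, -0.8]
gripper_width: 0.599
```

```bash
python3 - <<'E'
from h import *
st(); look('wrist','w7.png');v=V('wrist');print('placed',blue(v,.05,.08));look('top','top7.png');t=V('top');print(blue(t,.05,.085));print('stack',blue(t,.015,.03))
E
```

```text
{'t': 32.7, 'qpos': [-0.2631, 0.3484, 0.5054, 1.8232, -0.1972, 1.0132, 1.9063], 'eef_pos': [0.5379, -0.1166, 0.1826], 'eef_rot': [-0.023, 3.1352, -0.0007], 'ft_force': [0.1817, 0.2937, -0.7525], 'gripper_width': 0.5992}
placed ([[535.2, -116.2], [158.4, 49.8], 0.9], 9242, array([0.067 , 0.0682, 0.0693]))
None
stack ([[509.8, 374.1], [56.4, 163.3], 85.7], 2278, array([0.0168, 0.02  , 0.0231]))
```

View pics/w7.png

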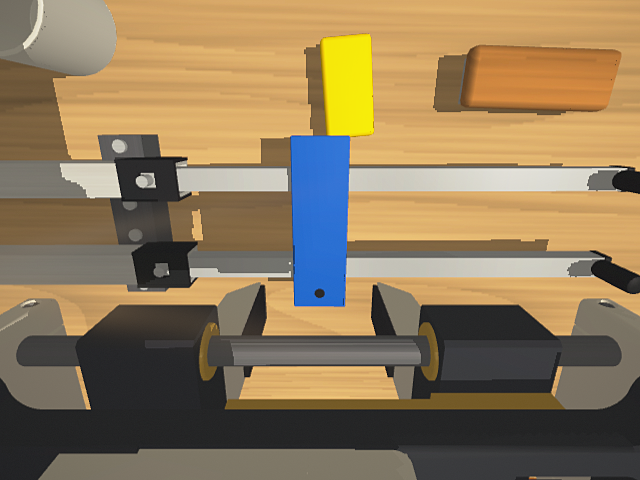

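send_rows([
  {"dx": 0.04,"dy": 0.7,"dz": 0,"rx": 0,"ry": 0,"rz": 0},
  {"dx": 0.04,"dy": 0.98,"dz": 0,"rx": 0,"ry": 0,"rz": 0},
  {"dx": 0.04,"dy": 0.98,"dz": 0,"rx": 0,"ry": 0,"rz": 0},
  {"dx": 0.04,"dy": 0.98,"dz": 0,"rx": 0,"ry": 0,"rz": 0},
  {"dx": 0.04,"dy": 0.98,"dz": 0,"rx": 0,"ry": 0,"rz": 0},
  {"dx": 0.04,"dy": 0.98,"dz": 0,"rx": 0,"ry": 0,"rz": 0},
  {"dx": 0.04,"dy": 0.98,"dz": 0,"rx": 0,"ry": 0,"rz": 0},
  {"dx": 0.04,"dy": 0.98,"dz": 0,"rx": 0,"ry": 0,"rz": 0},
  {"dx": 0.04,"dy": 0.98,"dz": 0,"rx": 0,"ry": 0,"rz": 0},
  {"dx": 0.04,"dy": 0.98,"dz": 0,"rx": 0,"ry": 0,"rz": 0},
  {"dx": 0.04,"dy": 0.98,"dz": 0,"rx": 0,"ry": 0,"rz": 0},
], hand=0)

```text
t: 33.9
eef_pos: [0.517, 0.1997, 0.1776]
eef_rot: [0.024, -3.14, 0.001]
ft_force: [0.3, 0.1, 1.3]
gripper_width: 1.0
```

send_rows([
  {"dx": 0.04,"dy": 0.98,"dz": 0,"rx": 0,"ry": 0,"rz": 0},
  {"dx": 0.04,"dy": 0.98,"dz": 0,"rx": 0,"ry": 0,"rz": 0},
  {"dx": 0.04,"dy": 0.98,"dz": 0,"rx": 0,"ry": 0,"rz": 0},
  {"dx": 0.04,"dy": 0.98,"dz": 0,"rx": 0,"ry": 0,"rz": 0},
  {"dx": 0.04,"dy": 0.98,"dz": 0,"rx": 0,"ry": 0,"rz": 0},
  {"dx": 0.04,"dy": 0.98,"dz": 0,"rx": 0,"ry": 0,"rz": 0},
  {"dx": 0,"dy": 0,"dz": 0,"rx": 0,"ry": 0,"rz": 0.8},
  {"dx": 0,"dy": 0,"dz": 0,"rx": 0,"ry": 0,"rz": 0.8},
  {"dx": 0,"dy": 0,"dz": 0,"rx": 0,"ry": 0,"rz": 0},
  {"dx": 0,"dy": 0,"dz": 0,"rx": 0,"ry": 0,"rz": 0},
], hand=0)

```text
t: 34.9
eef_pos: [0.5077, 0.3747, 0.1778]
eef_rot: [-0.193, -3.135, 0.002]
ft_force: [0.6, -0.7, 0.2]
gripper_width: 0.996
```

```bash
python3 - <<'E'
from h import *
st(); look('wrist','w8.png');v=V('wrist');print(blue(v,.0165,.03,290));print(blue(v,.006,.016,290))
s=ctrl.get_state();y=R.from_rotvec(s['eef_rot']).as_matrix()[:,1];print(np.degrees(np.arctan2(y[1],y[0])))
cv2.imwrite('pics/w8c.png',cv2.resize(v.im[80:300,230:400],None,fx=2.6,fy=2.6,interpolation=cv2.INTER_CUBIC))
E
```

```text
{'t': 34.9, 'qpos': [-0.991, 0.4824, 0.403, 1.615, -0.2065, 1.088, 0.9154], 'eef_pos': [0.5077, 0.3747, 0.1778], 'eef_rot': [-0.1927, -3.1349, 0.0017], 'ft_force': [0.6446, -0.6824, 0.2071], 'gripper_width': 0.9959}
([[509.4, 376.5], [50.1, 157.1], 85.8], 7116, array([0.0189, 0.0202, 0.0213]))
([[506.7, 372.6], [49.2, 159.2], 83.0], 466, array([0.0108, 0.012 , 0.0134]))
82.95346139925168
```

View pics/w8c.png

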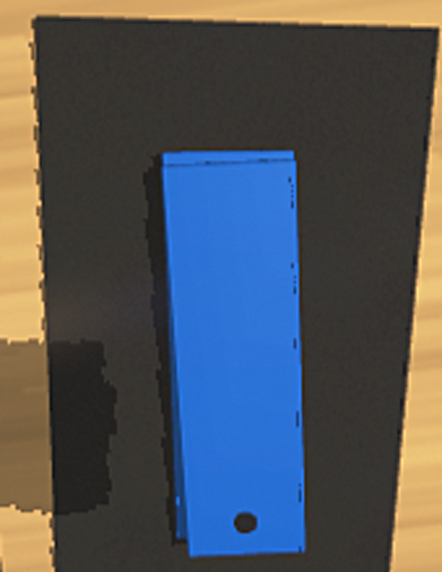

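send_rows([
  {"dx": -0.1,"dy": 0.06,"dz": 0,"rx": 0,"ry": 0,"rz": -0.57},
  {"dx": 0,"dy": 0,"dz": 0.9,"rx": 0,"ry": 0,"rz": 0},
  {"dx": 0,"dy": 0,"dz": 0.9,"rx": 0,"ry": 0,"rz": 0},
  {"dx": 0,"dy": 0,"dz": 0.9,"rx": 0,"ry": 0,"rz": 0},
  {"dx": 0,"dy": 0,"dz": 0.9,"rx": 0,"ry": 0,"rz": 0},
  {"dx": 0,"dy": 0,"dz": 0.9,"rx": 0,"ry": 0,"rz": 0},
  {"dx": 0,"dy": 0,"dz": 0.9,"rx": 0,"ry": 0,"rz": 0},
  {"dx": 0,"dy": 0,"dz": 0.5,"rx": 0,"ry": 0,"rz": 0},
  {"dx": 0,"dy": 0,"dz": 0,"rx": 0,"ry": 0,"rz": 0},
  {"dx": 0,"dy": 0,"dz": 0,"rx": 0,"ry": 0,"rz": 0},
  {"dx": 0,"dy": 0,"dz": 0,"rx": 0,"ry": 0,"rz": 0},
], hand=0)

```text
t: 36.05
eef_pos: [0.5123, 0.3771, 0.0031]
eef_rot: [0.117, 3.138, 0.003]
ft_force: [0.0, -0.1, 0.2]
gripper_width: 1.0
```

send_rows([
  {"dx": 0,"dy": 0,"dz": 0.31,"rx": 0,"ry": 0,"rz": 0},
  {"dx": 0,"dy": 0,"dz": 0,"rx": 0,"ry": 0,"rz": 0},
  {"dx": 0,"dy": 0,"dz": 0,"rx": 0,"ry": 0,"rz": 0},
  {"dx": 0,"dy": 0,"dz": 0,"rx": 0,"ry": 0,"rz": 0},
], hand=0)

```text
t: 36.45
eef_pos: [0.5114, 0.3766, -0.0076]
eef_rot: [0.117, 3.139, 0.0]
ft_force: [-0.4, 0.1, -0.4]
gripper_width: 0.998
```

send_rows([
  {"dx": 0,"dy": 0,"dz": 0,"rx": 0,"ry": 0,"rz": 0},
  {"dx": 0,"dy": 0,"dz": 0,"rx": 0,"ry": 0,"rz": 0},
  {"dx": 0,"dy": 0,"dz": 0,"rx": 0,"ry": 0,"rz": 0},
  {"dx": 0,"dy": 0,"dz": 0,"rx": 0,"ry": 0,"rz": 0},
  {"dx": 0,"dy": 0,"dz": 0,"rx": 0,"ry": 0,"rz": 0},
  {"dx": 0,"dy": 0,"dz": 0,"rx": 0,"ry": 0,"rz": 0},
  {"dx": 0,"dy": 0,"dz": 0,"rx": 0,"ry": 0,"rz": 0},
  {"dx": 0,"dy": 0,"dz": 0,"rx": 0,"ry": 0,"rz": 0},
  {"dx": 0,"dy": 0,"dz": 0,"rx": 0,"ry": 0,"rz": 0},
], hand=1)

```text
t: 37.35
eef_pos: [0.5113, 0.3765, -0.0077]
eef_rot: [0.118, 3.139, 0.0]
ft_force: [0.9, 0.1, -0.6]
gripper_width: 0.536
```

send_rows([
  {"dx": 0,"dy": 0,"dz": -0.2,"rx": 0,"ry": 0,"rz": 0},
  {"dx": 0,"dy": 0,"dz": -0.4,"rx": 0,"ry": 0,"rz": 0},
  {"dx": 0,"dy": 0,"dz": -0.8,"rx": 0,"ry": 0,"rz": 0},
  {"dx": 0,"dy": 0,"dz": -0.8,"rx": 0,"ry": 0,"rz": 0},
  {"dx": 0,"dy": 0,"dz": -0.8,"rx": 0,"ry": 0,"rz": 0},
  {"dx": 0,"dy": 0,"dz": -0.8,"rx": 0,"ry": 0,"rz": 0},
  {"dx": 0,"dy": 0,"dz": -0.8,"rx": 0,"ry": 0,"rz": 0},
  {"dx": 0,"dy": 0,"dz": -0.2,"rx": 0,"ry": 0,"rz": 0},
  {"dx": 0,"dy": 0,"dz": 0,"rx": 0,"ry": 0,"rz": 0},
], hand=1)

```text
t: 38.25
eef_pos: [0.5119, 0.377, 0.1378]
eef_rot: [0.118, 3.138, 0.003]
ft_force: [-0.2, 1.0, -0.4]
gripper_width: 0.54
```

```bash
python3 - <<'E'
from h import *
st(); look('wrist','w9.png');v=V('wrist');print('held',blue(v,.1,.25));print('low',blue(v,.006,.03))
E
```

```text
{'t': 38.25, 'qpos': [-0.9717, 0.5237, 0.3794, 1.6519, -0.2216, 1.0058, 0.9762], 'eef_pos': [0.5119, 0.377, 0.1378], 'eef_rot': [0.1175, 3.1375, 0.0031], 'ft_force': [-0.1986, 0.9878, -0.4363], 'gripper_width': 0.5399}
held ([[499.9, 377.0], [50.6, 136.7], 85.6], 22818, array([0.1647, 0.1657, 0.1667]))
low ([[466.0, 406.7], [122.4, 41.7], 36.6], 610, array([0.0109, 0.0122, 0.0135]))
```

send_rows([
  {"dx": 0,"dy": 0,"dz": 0,"rx": 0,"ry": 0,"rz": -0.5},
  {"dx": 0,"dy": 0,"dz": 0,"rx": 0,"ry": 0,"rz": -0.53},
  {"dx": -0.035,"dy": -0.5,"dz": 0,"rx": 0,"ry": 0,"rz": 0},
  {"dx": -0.035,"dy": -0.94,"dz": 0,"rx": 0,"ry": 0,"rz": 0},
  {"dx": -0.035,"dy": -0.94,"dz": 0,"rx": 0,"ry": 0,"rz": 0},
  {"dx": -0.035,"dy": -0.94,"dz": 0,"rx": 0,"ry": 0,"rz": 0},
  {"dx": -0.035,"dy": -0.94,"dz": 0,"rx": 0,"ry": 0,"rz": 0},
  {"dx": -0.035,"dy": -0.94,"dz": 0,"rx": 0,"ry": 0,"rz": 0},
  {"dx": -0.035,"dy": -0.94,"dz": 0,"rx": 0,"ry": 0,"rz": 0},
  {"dx": -0.035,"dy": -0.94,"dz": 0,"rx": 0,"ry": 0,"rz": 0},
], hand=1)

```text
t: 39.3
eef_pos: [0.522, 0.1616, 0.1355]
eef_rot: [0.02, -3.14, 0.001]
ft_force: [-0.1, -1.0, -0.8]
gripper_width: 0.535
```

send_rows([
  {"dx": -0.035,"dy": -0.94,"dz": 0,"rx": 0,"ry": 0,"rz": 0},
  {"dx": -0.035,"dy": -0.94,"dz": 0,"rx": 0,"ry": 0,"rz": 0},
  {"dx": -0.035,"dy": -0.94,"dz": 0,"rx": 0,"ry": 0,"rz": 0},
  {"dx": -0.035,"dy": -0.94,"dz": 0,"rx": 0,"ry": 0,"rz": 0},
  {"dx": -0.035,"dy": -0.94,"dz": 0,"rx": 0,"ry": 0,"rz": 0},
  {"dx": -0.035,"dy": -0.94,"dz": 0,"rx": 0,"ry": 0,"rz": 0},
  {"dx": -0.035,"dy": -0.94,"dz": 0,"rx": 0,"ry": 0,"rz": 0},
  {"dx": 0,"dy": -0.46,"dz": 0,"rx": 0,"ry": 0,"rz": 0},
  {"dx": 0,"dy": 0,"dz": 0,"rx": 0,"ry": 0,"rz": 0},
  {"dx": 0,"dy": 0,"dz": 0,"rx": 0,"ry": 0,"rz": 0},
  {"dx": 0,"dy": 0,"dz": 0,"rx": 0,"ry": 0,"rz": 0},
], hand=1)

```text
t: 40.4
eef_pos: [0.5333, -0.0451, 0.136]
eef_rot: [0.026, -3.141, -0.001]
ft_force: [-0.1, 0.5, -1.0]
gripper_width: 0.537
```

```bash
python3 - <<'E'
from h import *
st(); look('wrist','w10.png');v=V('wrist');print('held',blue(v,.1,.25));print('first',blue(v,.05,.08))
E
```

```text
{'t': 40.4, 'qpos': [-0.342, 0.3759, 0.4342, 1.9054, -0.1989, 0.9027, 1.7771], 'eef_pos': [0.5333, -0.0451, 0.136], 'eef_rot': [0.0264, -3.141, -0.0012], 'ft_force': [-0.1236, 0.5315, -0.9948], 'gripper_width': 0.537}
held ([[521.7, -46.0], [136.7, 50.6], 1.0], 22766, array([0.163, 0.164, 0.165]))
first ([[519.6, -116.5], [52.1, 128.8], 89.4], 10182, array([0.067 , 0.0682, 0.0693]))
```

send_rows([
  {"dx": 0,"dy": 0,"dz": 0.8,"rx": 0,"ry": 0,"rz": 0},
  {"dx": 0,"dy": 0,"dz": 0.8,"rx": 0,"ry": 0,"rz": 0},
  {"dx": 0,"dy": 0,"dz": 0.8,"rx": 0,"ry": 0,"rz": 0},
  {"dx": 0,"dy": 0,"dz": 0.4,"rx": 0,"ry": 0,"rz": 0},
  {"dx": 0,"dy": 0,"dz": 0.2,"rx": 0,"ry": 0,"rz": 0},
  {"dx": 0,"dy": 0,"dz": 0,"rx": 0,"ry": 0,"rz": 0},
  {"dx": 0,"dy": 0,"dz": 0.1,"rx": 0,"ry": 0,"rz": 0},
  {"dx": 0,"dy": 0,"dz": 0.08,"rx": 0,"ry": 0,"rz": 0},
  {"dx": 0,"dy": 0,"dz": 0,"rx": 0,"ry": 0,"rz": 0},
  {"dx": 0,"dy": 0,"dz": 0,"rx": 0,"ry": 0,"rz": 0},
  {"dx": 0,"dy": 0,"dz": 0,"rx": 0,"ry": 0,"rz": 0},
], hand=1)

```text
t: 41.55
eef_pos: [0.5336, -0.0468, 0.0411]
eef_rot: [-0.024, 3.141, 0.0]
ft_force: [1.0, -0.6, -1.3]
gripper_width: 0.542
```

send_rows([
  {"dx": 0,"dy": 0,"dz": 0.06,"rx": 0,"ry": 0,"rz": 0},
  {"dx": 0,"dy": 0,"dz": 0,"rx": 0,"ry": 0,"rz": 0},
  {"dx": 0,"dy": 0,"dz": 0,"rx": 0,"ry": 0,"rz": 0},
], hand=1)

```text
t: 41.85
eef_pos: [0.5338, -0.0468, 0.0401]
eef_rot: [-0.023, 3.141, 0.001]
ft_force: [-3.8, 1.3, 13.6]
gripper_width: 0.541
```

send_rows([
  {"dx": 0,"dy": 0,"dz": 0,"rx": 0,"ry": 0,"rz": 0},
  {"dx": 0,"dy": 0,"dz": 0,"rx": 0,"ry": 0,"rz": 0},
  {"dx": 0,"dy": 0,"dz": 0,"rx": 0,"ry": 0,"rz": 0},
  {"dx": 0,"dy": 0,"dz": 0,"rx": 0,"ry": 0,"rz": 0},
], hand=0.42)

```text
t: 42.25
eef_pos: [0.5334, -0.0468, 0.0389]
eef_rot: [0.024, -3.141, 0.0]
ft_force: [0.2, -0.1, 0.1]
gripper_width: 0.58
```

send_rows([
  {"dx": 0,"dy": 0,"dz": -0.2,"rx": 0,"ry": 0,"rz": 0},
  {"dx": 0,"dy": 0,"dz": -0.4,"rx": 0,"ry": 0,"rz": 0},
  {"dx": 0,"dy": 0,"dz": -0.8,"rx": 0,"ry": 0,"rz": 0},
  {"dx": 0,"dy": 0,"dz": -0.8,"rx": 0,"ry": 0,"rz": 0},
  {"dx": 0,"dy": 0,"dz": -0.8,"rx": 0,"ry": 0,"rz": 0},
  {"dx": 0,"dy": 0,"dz": -0.8,"rx": 0,"ry": 0,"rz": 0},
  {"dx": 0,"dy": 0,"dz": -0.8,"rx": 0,"ry": 0,"rz": 0},
  {"dx": 0,"dy": 0,"dz": 0,"rx": 0,"ry": 0,"rz": 0},
], hand=0.42)

```text
t: 43.05
eef_pos: [0.5355, -0.0472, 0.1811]
eef_rot: [-0.023, 3.135, 0.001]
ft_force: [0.6, -0.6, 0.9]
gripper_width: 0.582
```

```bash
cat >> h.py <<'E'
def plates(v,zlo,zhi):
    P=v.cloud();im=v.im.astype(int);m=((im[...,0]>60)&(im[...,0]>2.0*im[...,2])&(P[...,2]>zlo)&(P[...,2]<zhi)).astype(np.uint8)
    n,l,s,c=cv2.connectedComponentsWithStats(m)
    for i in range(1,n):
        if s[i,4]>300:
            p=P[l==i]; print([np.round(x,1).tolist() for x in cv2.minAreaRect((p[:,:2]*1000).astype(np.float32))],s[i,4],np.round(np.median(p[:,2]),4))
E
python3 - <<'E'
from h import *
st(); look('wrist','w11.png');v=V('wrist');plates(v,.05,.08)
E
```

```text
{'t': 43.05, 'qpos': [-0.3627, 0.3235, 0.4585, 1.8526, -0.1693, 0.9973, 1.7521], 'eef_pos': [0.5355, -0.0472, 0.1811], 'eef_rot': [-0.023, 3.1353, 0.0006], 'ft_force': [0.606, -0.6225, 0.9007], 'gripper_width': 0.5822}
[[534.5, -116.2], [158.2, 50.4], 0.8] 8609 0.0682
[[533.7, -47.2], [158.6, 49.8], 0.8] 9331 0.0682
```

send_rows([
  {"dx": 0.05,"dy": 0.7,"dz": 0,"rx": 0,"ry": 0,"rz": 0},
  {"dx": 0.05,"dy": 0.98,"dz": 0,"rx": 0,"ry": 0,"rz": 0},
  {"dx": 0.05,"dy": 0.98,"dz": 0,"rx": 0,"ry": 0,"rz": 0},
  {"dx": 0.05,"dy": 0.98,"dz": 0,"rx": 0,"ry": 0,"rz": 0},
  {"dx": 0.05,"dy": 0.98,"dz": 0,"rx": 0,"ry": 0,"rz": 0},
  {"dx": 0.05,"dy": 0.98,"dz": 0,"rx": 0,"ry": 0,"rz": 0},
  {"dx": 0.05,"dy": 0.98,"dz": 0,"rx": 0,"ry": 0,"rz": 0},
  {"dx": 0.05,"dy": 0.98,"dz": 0,"rx": 0,"ry": 0,"rz": 0},
  {"dx": 0.05,"dy": 0.98,"dz": 0,"rx": 0,"ry": 0,"rz": 0},
  {"dx": 0.05,"dy": 0.98,"dz": 0,"rx": 0,"ry": 0,"rz": 0},
], hand=0)

```text
t: 44.1
eef_pos: [0.5134, 0.2394, 0.1764]
eef_rot: [0.023, -3.14, 0.001]
ft_force: [0.8, 0.8, -0.1]
gripper_width: 1.0
```

send_rows([
  {"dx": 0.05,"dy": 0.98,"dz": 0,"rx": 0,"ry": 0,"rz": 0},
  {"dx": 0.05,"dy": 0.98,"dz": 0,"rx": 0,"ry": 0,"rz": 0},
  {"dx": 0.05,"dy": 0.98,"dz": 0,"rx": 0,"ry": 0,"rz": 0},
  {"dx": 0.05,"dy": 0.98,"dz": 0,"rx": 0,"ry": 0,"rz": 0},
  {"dx": 0,"dy": 0.58,"dz": 0,"rx": 0,"ry": 0,"rz": 0},
  {"dx": 0,"dy": 0,"dz": 0,"rx": 0,"ry": 0,"rz": 0.78},
  {"dx": 0,"dy": 0,"dz": 0,"rx": 0,"ry": 0,"rz": 0.78},
  {"dx": 0,"dy": 0,"dz": 0,"rx": 0,"ry": 0,"rz": 0},
  {"dx": 0,"dy": 0,"dz": 0,"rx": 0,"ry": 0,"rz": 0},
], hand=0)

```text
t: 45.0
eef_pos: [0.5061, 0.3728, 0.1768]
eef_rot: [-0.188, -3.136, 0.001]
ft_force: [0.4, 0.0, -1.1]
gripper_width: 1.001
```

```bash
python3 - <<'E'
from h import *
st(); look('wrist','w12.png');v=V('wrist');plates(v,.0055,.03)
s=ctrl.get_state();y=R.from_rotvec(s['eef_rot']).as_matrix()[:,1];print(np.degrees(np.arctan2(y[1],y[0])))
E
```

```text
{'t': 45.0, 'qpos': [-0.9707, 0.4757, 0.3712, 1.6215, -0.189, 1.0806, 0.9033], 'eef_pos': [0.5061, 0.3728, 0.1768], 'eef_rot': [-0.1881, -3.1357, 0.0011], 'ft_force': [0.4015, 0.0267, -1.1292], 'gripper_width': 1.0008}
[[506.5, 373.9], [50.7, 159.7], 84.0] 7016 0.0122
83.13026215929109
```

send_rows([
  {"dx": 0,"dy": 0.03,"dz": 0,"rx": 0,"ry": 0,"rz": -0.17},
  {"dx": 0,"dy": 0,"dz": 0.9,"rx": 0,"ry": 0,"rz": 0},
  {"dx": 0,"dy": 0,"dz": 0.9,"rx": 0,"ry": 0,"rz": 0},
  {"dx": 0,"dy": 0,"dz": 0.9,"rx": 0,"ry": 0,"rz": 0},
  {"dx": 0,"dy": 0,"dz": 0.9,"rx": 0,"ry": 0,"rz": 0},
  {"dx": 0,"dy": 0,"dz": 0.9,"rx": 0,"ry": 0,"rz": 0},
  {"dx": 0,"dy": 0,"dz": 0.9,"rx": 0,"ry": 0,"rz": 0},
  {"dx": 0,"dy": 0,"dz": 0.6,"rx": 0,"ry": 0,"rz": 0},
  {"dx": 0,"dy": 0,"dz": 0.2,"rx": 0,"ry": 0,"rz": 0},
  {"dx": 0,"dy": 0,"dz": 0,"rx": 0,"ry": 0,"rz": 0},
  {"dx": 0,"dy": 0,"dz": 0,"rx": 0,"ry": 0,"rz": 0},
  {"dx": 0,"dy": 0,"dz": 0,"rx": 0,"ry": 0,"rz": 0},
], hand=0)

```text
t: 46.25
eef_pos: [0.507, 0.3749, -0.0077]
eef_rot: [0.166, 3.136, 0.002]
ft_force: [0.9, -0.4, -0.0]
gripper_width: 1.002
```

send_rows([
  {"dx": 0,"dy": 0,"dz": 0.2,"rx": 0,"ry": 0,"rz": 0},
  {"dx": 0,"dy": 0,"dz": 0,"rx": 0,"ry": 0,"rz": 0},
  {"dx": 0,"dy": 0,"dz": 0,"rx": 0,"ry": 0,"rz": 0},
], hand=0)

```text
t: 46.55
eef_pos: [0.5061, 0.3743, -0.015]
eef_rot: [-0.167, -3.137, 0.0]
ft_force: [0.1, 0.7, -0.4]
gripper_width: 1.004
```

send_rows([
  {"dx": 0,"dy": 0,"dz": 0,"rx": 0,"ry": 0,"rz": 0},
  {"dx": 0,"dy": 0,"dz": 0,"rx": 0,"ry": 0,"rz": 0},
  {"dx": 0,"dy": 0,"dz": 0,"rx": 0,"ry": 0,"rz": 0},
  {"dx": 0,"dy": 0,"dz": 0,"rx": 0,"ry": 0,"rz": 0},
  {"dx": 0,"dy": 0,"dz": 0,"rx": 0,"ry": 0,"rz": 0},
  {"dx": 0,"dy": 0,"dz": 0,"rx": 0,"ry": 0,"rz": 0},
  {"dx": 0,"dy": 0,"dz": 0,"rx": 0,"ry": 0,"rz": 0},
  {"dx": 0,"dy": 0,"dz": 0,"rx": 0,"ry": 0,"rz": 0},
  {"dx": 0,"dy": 0,"dz": 0,"rx": 0,"ry": 0,"rz": 0},
], hand=1)

```text
t: 47.45
eef_pos: [0.5062, 0.3744, -0.0149]
eef_rot: [0.167, 3.137, 0.0]
ft_force: [-0.2, -0.1, -0.4]
gripper_width: 0.539
```

send_rows([
  {"dx": 0,"dy": 0,"dz": -0.2,"rx": 0,"ry": 0,"rz": 0},
  {"dx": 0,"dy": 0,"dz": -0.4,"rx": 0,"ry": 0,"rz": 0},
  {"dx": 0,"dy": 0,"dz": -0.9,"rx": 0,"ry": 0,"rz": 0},
  {"dx": 0,"dy": 0,"dz": -0.9,"rx": 0,"ry": 0,"rz": 0},
  {"dx": 0,"dy": 0,"dz": -0.9,"rx": 0,"ry": 0,"rz": 0},
  {"dx": 0,"dy": 0,"dz": -0.8,"rx": 0,"ry": 0,"rz": 0},
  {"dx": 0,"dy": 0,"dz": -0.8,"rx": 0,"ry": 0,"rz": 0},
  {"dx": 0,"dy": 0,"dz": -0.2,"rx": 0,"ry": 0,"rz": 0},
  {"dx": 0,"dy": 0,"dz": 0,"rx": 0,"ry": 0,"rz": 0},
], hand=1)

```text
t: 48.35
eef_pos: [0.5067, 0.3748, 0.1394]
eef_rot: [0.167, 3.135, 0.003]
ft_force: [0.1, 0.3, -1.4]
gripper_width: 0.538
```

```bash
python3 - <<'E'
from h import *
st(); look('wrist','w13.png');v=V('wrist');print('held',blue(v,.1,.25));print('low',blue(v,.006,.03))
E
```

```text
{'t': 48.35, 'qpos': [-0.9623, 0.5113, 0.3578, 1.6632, -0.2053, 1.0017, 0.9288], 'eef_pos': [0.5067, 0.3748, 0.1394], 'eef_rot': [0.1667, 3.1355, 0.003], 'ft_force': [0.0727, 0.2668, -1.3712], 'gripper_width': 0.5379}
held ([[495.7, 375.4], [50.3, 136.7], 84.1], 22502, array([0.1655, 0.1665, 0.1675]))
low None
```

send_rows([
  {"dx": 0,"dy": 0,"dz": 0,"rx": 0,"ry": 0,"rz": -0.7},
  {"dx": 0,"dy": 0,"dz": 0,"rx": 0,"ry": 0,"rz": -0.69},
  {"dx": -0.05,"dy": -0.5,"dz": 0,"rx": 0,"ry": 0,"rz": 0},
  {"dx": -0.05,"dy": -0.9,"dz": 0,"rx": 0,"ry": 0,"rz": 0},
  {"dx": -0.05,"dy": -0.9,"dz": 0,"rx": 0,"ry": 0,"rz": 0},
  {"dx": -0.05,"dy": -0.9,"dz": 0,"rx": 0,"ry": 0,"rz": 0},
  {"dx": -0.05,"dy": -0.9,"dz": 0,"rx": 0,"ry": 0,"rz": 0},
  {"dx": -0.05,"dy": -0.9,"dz": 0,"rx": 0,"ry": 0,"rz": 0},
  {"dx": -0.05,"dy": -0.9,"dz": 0,"rx": 0,"ry": 0,"rz": 0},
], hand=1)

```text
t: 49.3
eef_pos: [0.5186, 0.1948, 0.1372]
eef_rot: [0.019, -3.14, 0.002]
ft_force: [0.6, -0.4, 0.0]
gripper_width: 0.535
```

send_rows([
  {"dx": -0.05,"dy": -0.9,"dz": 0,"rx": 0,"ry": 0,"rz": 0},
  {"dx": -0.05,"dy": -0.9,"dz": 0,"rx": 0,"ry": 0,"rz": 0},
  {"dx": -0.05,"dy": -0.9,"dz": 0,"rx": 0,"ry": 0,"rz": 0},
  {"dx": -0.05,"dy": -0.9,"dz": 0,"rx": 0,"ry": 0,"rz": 0},
  {"dx": -0.05,"dy": -0.9,"dz": 0,"rx": 0,"ry": 0,"rz": 0},
  {"dx": -0.05,"dy": -0.9,"dz": 0,"rx": 0,"ry": 0,"rz": 0},
  {"dx": -0.03,"dy": -0.46,"dz": 0,"rx": 0,"ry": 0,"rz": 0},
  {"dx": 0,"dy": 0,"dz": 0,"rx": 0,"ry": 0,"rz": 0},
  {"dx": 0,"dy": 0,"dz": 0,"rx": 0,"ry": 0,"rz": 0},
  {"dx": 0,"dy": 0,"dz": 0,"rx": 0,"ry": 0,"rz": 0},
], hand=1)

```text
t: 50.3
eef_pos: [0.5317, 0.0234, 0.1378]
eef_rot: [0.026, -3.141, -0.001]
ft_force: [0.4, 0.3, -0.0]
gripper_width: 0.54
```

```bash
python3 - <<'E'
from h import *
st(); look('wrist','w14.png');v=V('wrist');print('held',blue(v,.1,.25));plates(v,.05,.08)
E
```

```text
{'t': 50.3, 'qpos': [-0.442, 0.365, 0.3929, 1.908, -0.1759, 0.9023, 1.6245], 'eef_pos': [0.5317, 0.0234, 0.1378], 'eef_rot': [0.0261, -3.141, -0.001], 'ft_force': [0.4468, 0.3025, -0.0249], 'gripper_width': 0.5404}
held ([[521.0, 8.0], [136.2, 79.5], 1.0], 22403, array([0.164 , 0.165 , 0.1659]))
[[520.7, -115.9], [130.0, 50.9], 0.6] 10732 0.0682
[[519.0, -48.7], [130.0, 53.2], 0.9] 10091 0.0682
```

send_rows([
  {"dx": 0,"dy": 0,"dz": 0.8,"rx": 0,"ry": 0,"rz": 0},
  {"dx": 0,"dy": 0,"dz": 0.8,"rx": 0,"ry": 0,"rz": 0},
  {"dx": 0,"dy": 0,"dz": 0.8,"rx": 0,"ry": 0,"rz": 0},
  {"dx": 0,"dy": 0,"dz": 0.4,"rx": 0,"ry": 0,"rz": 0},
  {"dx": 0,"dy": 0,"dz": 0.2,"rx": 0,"ry": 0,"rz": 0},
  {"dx": 0,"dy": 0,"dz": 0,"rx": 0,"ry": 0,"rz": 0},
  {"dx": 0,"dy": 0,"dz": 0.1,"rx": 0,"ry": 0,"rz": 0},
  {"dx": 0,"dy": 0,"dz": 0.1,"rx": 0,"ry": 0,"rz": 0},
  {"dx": 0,"dy": 0,"dz": 0,"rx": 0,"ry": 0,"rz": 0},
  {"dx": 0,"dy": 0,"dz": 0,"rx": 0,"ry": 0,"rz": 0},
  {"dx": 0,"dy": 0,"dz": 0,"rx": 0,"ry": 0,"rz": 0},
], hand=1)

```text
t: 51.45
eef_pos: [0.5321, 0.0219, 0.0423]
eef_rot: [-0.024, 3.141, 0.0]
ft_force: [0.1, -0.6, -0.7]
gripper_width: 0.535
```

send_rows([
  {"dx": 0,"dy": 0,"dz": 0.08,"rx": 0,"ry": 0,"rz": 0},
  {"dx": 0,"dy": 0,"dz": 0,"rx": 0,"ry": 0,"rz": 0},
  {"dx": 0,"dy": 0,"dz": 0,"rx": 0,"ry": 0,"rz": 0},
], hand=1)

```text
t: 51.75
eef_pos: [0.5324, 0.0219, 0.0407]
eef_rot: [-0.024, 3.14, 0.001]
ft_force: [-4.4, 0.3, 14.6]
gripper_width: 0.543
```

Seated. Release, rise, and withdraw toward the start side.

send_rows([
  {"dx": 0,"dy": 0,"dz": 0,"rx": 0,"ry": 0,"rz": 0},
  {"dx": 0,"dy": 0,"dz": 0,"rx": 0,"ry": 0,"rz": 0},
  {"dx": 0,"dy": 0,"dz": 0,"rx": 0,"ry": 0,"rz": 0},
  {"dx": 0,"dy": 0,"dz": 0,"rx": 0,"ry": 0,"rz": 0},
], hand=0.42)

```text
t: 52.15
eef_pos: [0.5319, 0.0219, 0.0395]
eef_rot: [0.024, -3.141, 0.0]
ft_force: [-0.1, -0.3, -0.5]
gripper_width: 0.578
```

send_rows([
  {"dx": 0,"dy": 0,"dz": -0.2,"rx": 0,"ry": 0,"rz": 0},
  {"dx": 0,"dy": 0,"dz": -0.4,"rx": 0,"ry": 0,"rz": 0},
  {"dx": 0,"dy": 0,"dz": -0.8,"rx": 0,"ry": 0,"rz": 0},
  {"dx": 0,"dy": 0,"dz": -0.8,"rx": 0,"ry": 0,"rz": 0},
  {"dx": 0,"dy": 0,"dz": -0.8,"rx": 0,"ry": 0,"rz": 0},
  {"dx": 0,"dy": 0,"dz": -0.8,"rx": 0,"ry": 0,"rz": 0},
  {"dx": 0,"dy": 0,"dz": -0.8,"rx": 0,"ry": 0,"rz": 0},
  {"dx": 0,"dy": 0,"dz": 0,"rx": 0,"ry": 0,"rz": 0},
], hand=0.42)

```text
t: 52.95
eef_pos: [0.534, 0.0218, 0.1817]
eef_rot: [-0.023, 3.135, 0.002]
ft_force: [0.2, 0.2, -0.7]
gripper_width: 0.579
```

```bash
python3 - <<'E'
from h import *
st(); look('wrist','w15.png');v=V('wrist');plates(v,.05,.08)
E
```

```text
{'t': 52.95, 'qpos': [-0.4605, 0.314, 0.4144, 1.8564, -0.1498, 0.9951, 1.6025], 'eef_pos': [0.534, 0.0218, 0.1817], 'eef_rot': [-0.0231, 3.1354, 0.0018], 'ft_force': [0.2342, 0.1607, -0.745], 'gripper_width': 0.5792}
[[533.4, -47.0], [158.9, 50.2], 0.9] 8597 0.0682
[[534.4, -117.7], [157.3, 54.3], 0.8] 9325 0.0682
[[532.7, 21.5], [158.3, 49.6], 1.0] 9245 0.0681
```

send_rows([
  {"dx": 0.3,"dy": 0.9,"dz": 0,"rx": 0,"ry": 0,"rz": 0},
  {"dx": 0.3,"dy": 0.9,"dz": 0,"rx": 0,"ry": 0,"rz": 0},
  {"dx": 0.3,"dy": 0.9,"dz": 0,"rx": 0,"ry": 0,"rz": 0},
  {"dx": 0.3,"dy": 0.9,"dz": 0,"rx": 0,"ry": 0,"rz": 0},
  {"dx": 0.3,"dy": 0.9,"dz": 0,"rx": 0,"ry": 0,"rz": 0},
  {"dx": 0.3,"dy": 0.9,"dz": 0,"rx": 0,"ry": 0,"rz": 0},
  {"dx": 0.3,"dy": 0.9,"dz": 0,"rx": 0,"ry": 0,"rz": 0},
  {"dx": 0.3,"dy": 0.9,"dz": 0,"rx": 0,"ry": 0,"rz": 0},
  {"dx": 0.3,"dy": 0.9,"dz": 0,"rx": 0,"ry": 0,"rz": 0},
  {"dx": 0.3,"dy": 0.9,"dz": 0,"rx": 0,"ry": 0,"rz": 0},
  {"dx": 0.3,"dy": 0.9,"dz": 0,"rx": 0,"ry": 0,"rz": 0},
  {"dx": 0.3,"dy": 0.9,"dz": 0,"rx": 0,"ry": 0,"rz": 0},
], hand=0)

```text
t: 54.2
eef_pos: [0.4181, 0.3448, 0.1771]
eef_rot: [0.024, -3.141, 0.001]
ft_force: [0.1, 0.1, -0.1]
gripper_width: 1.001
```

```bash
python3 - <<'E'
from h import *
st(); look('top','topF.png');v=V('top');plates(v,.05,.085);P=v.cloud()
for r in((196,216),(241,262)): print(np.round(np.sort(P[r[0]:r[1],448:478,2].ravel())[-8:],4))
print('stack',blue(v,.006,.03))
E
```

```text
{'t': 54.2, 'qpos': [-1.002, 0.3286, 0.2792, 1.8302, -0.1058, 0.9985, 0.9063], 'eef_pos': [0.4181, 0.3448, 0.1771], 'eef_rot': [0.0236, -3.1407, 0.0014], 'ft_force': [0.1492, 0.1386, -0.1466], 'gripper_width': 1.001}
[[535.8, -116.0], [158.1, 50.1], 0.5] 2369 0.068
[[533.5, 21.5], [158.0, 49.0], 0.5] 2355 0.068
[[533.7, -47.2], [157.8, 49.8], 0.7] 2356 0.068
[0.0726 0.0727 0.0731 0.0736 0.0736 0.0738 0.0739 0.0753]
[0.072  0.0721 0.0722 0.0724 0.0728 0.0734 1.0418 1.0418]
stack None
```

View pics/topF.png

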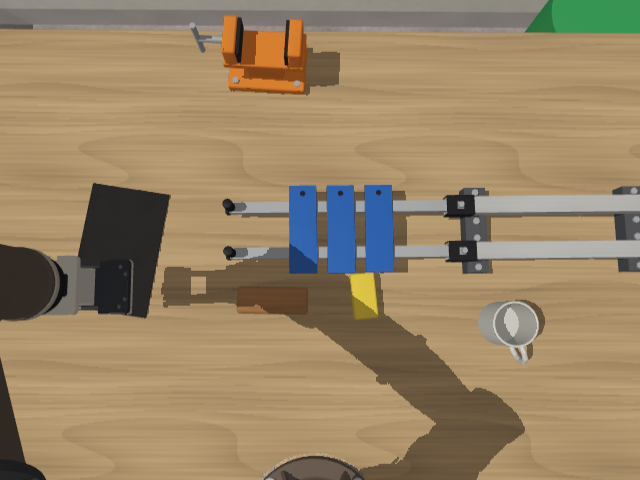

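```bash
python3 - <<'E'
from h import *
look('top');plates(V('top'),.05,.085); workorder.hand_in()
E
```

```text
[[535.9, -116.0], [158.4, 50.4], 0.8] 2371 0.068
[[533.3, 21.5], [157.5, 49.0], 0.5] 2356 0.0679
[[533.5, -47.2], [157.8, 49.8], 0.8] 2364 0.0679
the job is handed in; nothing more can be done
```

The job is done and handed in at about 54 s. Both rails are pulled out and locked, and all three scrapers (the stack held three) lie flat across them.

**Rails:** I pulled each one to its end stop before touching the scrapers. In the depth images both pins stand at about 72 mm, just above the 71 mm a raised button should reach.

**Scrapers:** The last top-camera check put all three at 68 mm top height, which is flat on the rails. Each is centred within about 1.5 mm and square within about 0.5°. The gaps are about 19 mm, and none are left on the mat. The mug, wax and brush look untouched in the picture.

**Disagreements and slips:**
- **Fingertips:** they end about 21 mm short of the stated TCP, so my first grasp closed above the stack. I found the offset by touching the stack top; three small steps sent together pressed the closed fingers on it to 79 N. That is under the 120 N wrist limit. It would break the 40 N limit if the fingers count as the gripper's body.
- **Cameras:** the wrist camera's first reading of the rail knobs was about 5 mm off the top camera's. A later measurement of the rails by the wrist camera agreed with the top camera.
- **Knock:** I saw no scraper knocked aside during the run.

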